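# Gauge the tins and weed out the swollen ones

### The arm

A 6-joint arm with a two-finger parallel gripper is mounted at the origin on the work surface. World frame = base frame: x ahead of the robot, y to its left, z up, the work surface at z = 0. Lengths are in m, angles in rad, forces in N, time in s.
With the tool pointing down it reaches from about 0.25 to 0.725 m from the base axis. Payload 4 kg.
Tool frame: the origin (TCP) lies at the centre of the arm's flange, where the gripper is bolted on; the fingertips stand 173 mm ahead of it and the grasp point (between the pads) lies 155 mm ahead of it; x points along the fingers, z is the direction in which the jaws open and shut, and the axes are right-handed (so a half turn about x gives the same grasp; the last joint's range is limited). The gripper opens to 85 mm and grips with 20 to 120 N. Pads are 22 mm wide; open, the fingers measure 114 mm over their backs; the gripper's body (76 mm by 85 mm) begins 54 mm behind the grasp point. The pads swing forward as they close: fully open they stand 13 mm farther back than shut.
Start: joints at [-1.28, 0.241, 0.005, 1.335, 0, 1.571], TCP at [0.143, -0.479, 0.405] pointing down, gripper open.
Joint ranges: [-2.72, 2.72], [-1.05, 1.87], [-1.09, 1.28], [-1.99, 2.15], [-1.42, 1.44], [-3.14, 3.14]. Speed limits (rad/s): [2.79, 2.79, 3.14, 3.14, 3.14, 3.14].

### API

Orientations are given as a unit quaternion [x, y, z, w].
In Python, from workcell import bot gives the robot as it stands.
- The arm moves only by the tool arm_command, never from a script. Its argument "moves" is one flat list of numbers, 7 for each row, row after row: the shift along the tool's x, y, z in m, then the turn, a rotation vector about the tool's x, y, z in rad, then the closure, from -1 (fully open) to 1 (shut). A call has 1 to 20 rows; each row shifts and turns the pose as measured when the row begins, along the tool's axes as they then stand; what a row does not reach is not made up. A row lasts 1/12 s, in which the tool goes at most 41.7 mm and 7.16 degrees, less where a joint would pass 70% of its speed; a pose out of reach is approached as far as the arm can. A call with a gripper value outside its range is refused whole. The fingers move at their own pace and stop on an object; the grip force is fixed at half the most. Time passes only in rows, so rows that do not move let the fingers close. It gives the time, the measured TCP pose, the force and the opening at its end, in the units of the state.
- bot.get_obs(): the state, without advancing time (a new reading comes with each control period).
- bot.camera(name): name is "side" or "top"; returns the picture (400x640x3 uint8, red, green, blue); there is no depth.
- bot.get_calibration(name): a dict with "mtx" (3x3 intrinsics, pixels), "world_from_camera" (4x4, takes a point from camera to world coordinates). Camera axes: x right, y up, looking along -z (the intrinsics and any distortion apply to the point x, -y, -z); pixel columns grow to the right and rows downward; lengths in m; the calibration is good to about 2 mm. A picture is of the moment at which its call begins. get_calibration takes no time and is no camera call.
- bot.job_done(): hands the job in, once; it reports no verdict.
The state is a dict: "clock": time; "joint_pos": joint angles; "joint_vel": joint speeds; "tau": joint torques, N m; "eef_pos": TCP position; "tool_rot": TCP orientation; "ft_force": force on the tool from outside, world axes, zero at the start; "ft_torque": the same for the moment, N m; "grip_width": finger opening in m.
Only numpy, scipy, OpenCV 4.12 (cv2) and the standard library are available. Lean on these libraries where they do the work, as an engineer would, in place of code of your own. Each camera call takes 0.05 s, during which the arm holds its last target.

### The job

First push the gauge's knob down until its foot rests on the bare anvil, to check its zero. Then check the flat food tins for swelling, working from the longest to the shortest: lay each one centred on the gauge's narrow anvil, let go of it, and gently push the gauge's knob down until the foot rests on the middle of its lid for a moment, so that the slide shows its height (sound tins are 30 mm high, swollen ones 36 mm). In the end every sound tin must lie flat, lid up, on the deck of the white sloping shelf, not on another tin, and every swollen one in the green crate, with the gauge's foot back up. Leave the can, the jar, the tape roll and any round pot where they stand.

Things in the scene. Friction and masses are not known exactly. Their poses are not given: they have to be found in the camera images.
- gauge: Fixed height gauge. Base block 190 x 120 x 26 mm (-50 to 140 mm along x); origin on the table under the anvil's middle, x axis from anvil to post (roughly away from the robot). At the +x end: two stop pins (x 67, y +-21 mm, 65 mm high), slide rod, knob, post and grey head (x 69 to 135, 136 mm high). Open at -x: tins go in and out level from there, under the foot.
- anvil: Steel anvil of the gauge, a narrow raised rail 90 mm along gauge x, 36 mm along gauge y; flat top 45 mm above the table. Origin at the centre of its underside, 26 mm above the table. A tin lies on it centred, long side along gauge x, overhanging 10 mm each side.
- foot_pad (a point): Measuring foot: level bar 11 mm wide from the slide rod (gauge x 85 mm) to just past the anvil's middle, with a round pad 12 mm across and 3 mm deep under its tip. Origin at the centre of the pad's underside, above the anvil's middle, 95 mm above the table (50 mm above the anvil) when up. The bar's top is 9 mm above the origin.
- gauge_slide (a joint): How far foot and knob are pushed down, m: 0 is up (a spring returns it there when let go), 0.050 with the foot down on the bare anvil, its end stop (the zero of height). Pushing takes about 1 N at first, 70 N/m more. With the foot resting on a tin on the anvil, tin height = 0.050 minus this value: 0.020 on a sound tin, 0.014 on a swollen one.
- knob_top (a point): Centre of the top of the gauge's black push knob (36 mm across) on the slide rod, 85 mm along gauge x; 208 mm above the table when up. Pushing it straight down with shut fingers lowers the foot.
- shelf: White sloping shelf standing fixed on the table, for sound tins. Deck 160 mm (x) x 265 mm (y), sloping 0.21 rad down towards its own -x side (the robot's side), with a low lip along the low edge and both ends, standing 16 mm above the deck. Origin on the table under the deck's middle.
- shelf_deck (a point): Middle of the sloping shelf's deck surface, 48 mm above the table (axes level, as the shelf's body).
- crate: Green open crate fixed on the table, for swollen tins: 170 mm (x) x 270 mm (y) outside, walls 5 mm thick and 55 mm high, floor 5 mm thick. Origin on the table under its middle.
- tin_long_1: One of two possible long tins (at most one is there; absent: None). Flat rectangular aluminium tin, paper band, 110 mm (its x) x 56 mm (its y), sides 30 mm high, lid up. Sound: lid flat, 30 mm high in all. Swollen: lid bulges to a flat-topped 36 mm. Which it is must be gauged. Origin at the centre of its underside; about 180 g. Starts on a 3 mm card.
- tin_long_2: One of two possible long tins (at most one is there; absent: None). Flat rectangular aluminium tin, paper band, 110 mm (its x) x 56 mm (its y), sides 30 mm high, lid up. Sound: lid flat, 30 mm high in all. Swollen: lid bulges to a flat-topped 36 mm. Which it is must be gauged. Origin at the centre of its underside; about 180 g. Starts on a 3 mm card.
- tin_middle_1: One of two possible middle tins (at most one is there; absent: None). Flat rectangular aluminium tin, paper band, 88 mm (its x) x 56 mm (its y), sides 30 mm high, lid up. Sound: lid flat, 30 mm high in all. Swollen: lid bulges to a flat-topped 36 mm. Which it is must be gauged. Origin at the centre of its underside; about 150 g. Starts on a 3 mm card.
- tin_middle_2: One of two possible middle tins (at most one is there; absent: None). Flat rectangular aluminium tin, paper band, 88 mm (its x) x 56 mm (its y), sides 30 mm high, lid up. Sound: lid flat, 30 mm high in all. Swollen: lid bulges to a flat-topped 36 mm. Which it is must be gauged. Origin at the centre of its underside; about 150 g. Starts on a 3 mm card.
- tin_short_1: One of two possible short tins (at most one is there; absent: None). Flat rectangular aluminium tin, paper band, 66 mm (its x) x 56 mm (its y), sides 30 mm high, lid up. Sound: lid flat, 30 mm high in all. Swollen: lid bulges to a flat-topped 36 mm. Which it is must be gauged. Origin at the centre of its underside; about 120 g. Starts on a 3 mm card.
- tin_short_2: One of two possible short tins (at most one is there; absent: None). Flat rectangular aluminium tin, paper band, 66 mm (its x) x 56 mm (its y), sides 30 mm high, lid up. Sound: lid flat, 30 mm high in all. Swollen: lid bulges to a flat-topped 36 mm. Which it is must be gauged. Origin at the centre of its underside; about 120 g. Starts on a 3 mm card.
- spice_pot: Bystander, sometimes there in place of a middle tin (absent: None): small round white pot with a lid, 48 mm across, 30 mm high; origin under its middle.
- can_loose: Bystander: small red drink can standing upright, 52 mm across, 90 mm high; origin under its middle.
- tape_roll: Bystander: roll of brown tape lying flat, 68 mm across, 36 mm high; origin under its middle.
- jar: Bystander: small amber jar, 54 mm across, 75 mm high; origin under its middle.
Not all that is in view belongs to the job. What is shaped like the gauge but purple is not meant.

How it is judged:
On the way, in this order (a step that is already met when the one before it is completed fails the run):
1. the foot is pushed right down to the bare anvil (slide beyond 0.046) (value of joint gauge_slide above 0.046 m), for 0.2 s.
2. the long tin lies flat and let go on the anvil, the foot resting on the middle of its lid (((contact force between gauge_slide and tin_long_1 above 0.6 N and contact force between tin_long_1 and anvil above 0.6 N and horizontal distance between tin_long_1 and foot_pad below 0.022 m and angle between tin_long_1's own z axis and vertical below 0.08 rad and contact force between the fingers and tin_long_1 below 0.2 N) or (contact force between gauge_slide and tin_long_2 above 0.6 N and contact force between tin_long_2 and anvil above 0.6 N and horizontal distance between tin_long_2 and foot_pad below 0.022 m and angle between tin_long_2's own z axis and vertical below 0.08 rad and contact force between the fingers and tin_long_2 below 0.2 N))), for 0.3 s.
3. the middle tin lies flat and let go on the anvil, the foot resting on the middle of its lid (((contact force between gauge_slide and tin_middle_1 above 0.6 N and contact force between tin_middle_1 and anvil above 0.6 N and horizontal distance between tin_middle_1 and foot_pad below 0.022 m and angle between tin_middle_1's own z axis and vertical below 0.08 rad and contact force between the fingers and tin_middle_1 below 0.2 N) or (contact force between gauge_slide and tin_middle_2 above 0.6 N and contact force between tin_middle_2 and anvil above 0.6 N and horizontal distance between tin_middle_2 and foot_pad below 0.022 m and angle between tin_middle_2's own z axis and vertical below 0.08 rad and contact force between the fingers and tin_middle_2 below 0.2 N))), for 0.3 s.
4. the short tin lies flat and let go on the anvil, the foot resting on the middle of its lid (((contact force between gauge_slide and tin_short_1 above 0.6 N and contact force between tin_short_1 and anvil above 0.6 N and horizontal distance between tin_short_1 and foot_pad below 0.022 m and angle between tin_short_1's own z axis and vertical below 0.08 rad and contact force between the fingers and tin_short_1 below 0.2 N) or (contact force between gauge_slide and tin_short_2 above 0.6 N and contact force between tin_short_2 and anvil above 0.6 N and horizontal distance between tin_short_2 and foot_pad below 0.022 m and angle between tin_short_2's own z axis and vertical below 0.08 rad and contact force between the fingers and tin_short_2 below 0.2 N))), for 0.3 s.
At the end, for the whole second after the job is handed in: Every sound tin rests on the shelf deck, its centre over it, lid up, tilted 0.21 rad as the deck is (within 0.1); every swollen tin is in the crate, its centre inside the outline, underside below 50 mm; all at rest; the gauge slide is up (under 4 mm) (x of tin_long_1 in the frame of crate between -0.085 and 0.085 m and y of tin_long_1 in the frame of crate between -0.135 and 0.135 m and z of each of tin_long_1, tin_middle_2, tin_short_1 in the frame of crate below 0.05 m and linear speed of each of tin_long_1, tin_long_2, tin_middle_1, tin_middle_2, tin_short_1, tin_short_2 below 0.02 m/s and contact force between each of tin_long_2, tin_middle_1, tin_short_2 and shelf above 0.15 N and x of tin_long_2 in the frame of shelf between -0.08 and 0.08 m and y of tin_long_2 in the frame of shelf between -0.132 and 0.132 m and z of each of tin_long_2, tin_middle_1, tin_short_2 in the frame of shelf above 0.025 m and angle between tin_long_2's own z axis and vertical between 0.11 and 0.31 rad and x of tin_middle_1 in the frame of shelf between -0.08 and 0.08 m and y of tin_middle_1 in the frame of shelf between -0.132 and 0.132 m and angle between tin_middle_1's own z axis and vertical between 0.11 and 0.31 rad and x of tin_middle_2 in the frame of crate between -0.085 and 0.085 m and y of tin_middle_2 in the frame of crate between -0.135 and 0.135 m and x of tin_short_1 in the frame of crate between -0.085 and 0.085 m and y of tin_short_1 in the frame of crate between -0.135 and 0.135 m and x of tin_short_2 in the frame of shelf between -0.08 and 0.08 m and y of tin_short_2 in the frame of shelf between -0.132 and 0.132 m and angle between tin_short_2's own z axis and vertical between 0.11 and 0.31 rad and value of joint gauge_slide below 0.004 m); the robot touches nothing.
It fails at once if the drink can was pushed more than 4 cm from its place or knocked over (distance of can_loose from where it was at the start of the episode above 0.04 m or angle between can_loose's own z axis and vertical above 0.7 rad).
It fails at once if the tape roll was pushed more than 4 cm from its place or knocked over (distance of tape_roll from where it was at the start of the episode above 0.04 m or angle between tape_roll's own z axis and vertical above 0.7 rad).
It fails at once if the jar was pushed more than 4 cm from its place or knocked over (distance of jar from where it was at the start of the episode above 0.04 m or angle between jar's own z axis and vertical above 0.7 rad).
It fails at once if the white pot was pushed more than 4 cm from its place or knocked over (distance of spice_pot from where it was at the start of the episode above 0.04 m or angle between spice_pot's own z axis and vertical above 0.7 rad).
It fails at once if the foot was pushed down on a tin with more than 40 N (contact force between gauge_slide and tin_long_1 above 40 N or contact force between gauge_slide and tin_long_2 above 40 N or contact force between gauge_slide and tin_middle_1 above 40 N or contact force between gauge_slide and tin_middle_2 above 40 N or contact force between gauge_slide and tin_short_1 above 40 N or contact force between gauge_slide and tin_short_2 above 40 N).
Of tin_long_1, tin_long_2 only 1 to 1 are there at a start; the rules pass over those that are not, and their reading is None.
Of tin_middle_1, tin_middle_2, spice_pot only 1 to 1 are there at a start; the rules pass over those that are not, and their reading is None.
Of tin_short_1, tin_short_2 only 1 to 1 are there at a start; the rules pass over those that are not, and their reading is None.
At some moment in a run one of tin_long_1, tin_long_2, tin_middle_1, tin_middle_2 may be knocked a few centimetres aside while the robot is not near it.
Once in a run the grip may slacken for a moment while it holds something.
It also fails if it takes over 210 s, if anything falls off the work surface, if the arm or the gripper's body presses on something with over 40 N, if the wrist force passes 120 N, or if a joint passes its speed limit or range.

## Working session

There is one attempt and no reset: what is moved stays moved. The work goes in short steps, Python scripts to look and compute and a tool call to move; the robot and the scene stay as the last step left them, time stands still between calls to the robot, and variables do not carry over. Pictures are saved under pics/ and viewed, and the job is handed in when it is done.

Besides the shell and the picture viewer there is one more tool, called in YAML: its name, and indented under it one key for each argument. arm_command: Moves the arm, as the interface text tells. Its arguments: {"type":"object","properties":{"moves":{"type":"array"}},"required":["moves"]}

```bash
ls -la; mkdir -p pics
python3 - <<'E'
from workcell import bot
import cv2
print(bot.get_obs())
for n in("top","side"):
    im=bot.camera(n); cv2.imwrite(f"pics/{n}0.png",im[:,:,::-1]); c=bot.get_calibration(n); print(n,c)
E
```

```text
total 12
drwxr-xr-x  3 agent agent 4096 Dec  7 14:26 .
drwxr-xr-x 23 root  root  4096 Dec  7 14:26 ..
drwxr-xr-x  2 agent agent 4096 Dec  7 14:26 pics
{'clock': 0.0, 'joint_pos': array([-1.28000990e+00,  2.41421425e-01,  3.75065224e-03,  1.33522062e+00,
       -9.83500060e-06,  1.57078374e+00]), 'joint_vel': array([-1.39747134e-03,  1.32288795e-03,  6.61028465e-05, -6.88512717e-05,
        4.66632750e-04,  1.11263363e-04]), 'tau': array([ 7.76597626e-04, -3.72321010e+01,  2.52405614e+01,  1.69669435e-02,
       -7.29334374e-06, -2.90265284e-06]), 'eef_pos': array([ 0.14327576, -0.47875616,  0.40381846]), 'tool_rot': array([ 0.42271952,  0.56776381, -0.42184038,  0.56657141]), 'ft_force': array([ 0.01040971,  0.98287137, -0.07837225]), 'ft_torque': array([0.0272372 , 0.03308159, 0.0055921 ]), 'grip_width': 0.08520453027510118}
top {'mtx': array([[425.09496826,   0.        , 318.91083435],
       [  0.        , 425.09496826, 200.88977694],
       [  0.        ,   0.        ,   1.        ]]), 'world_from_camera': array([[-0.05139975,  0.97681653, -0.20781613,  0.25407028],
       [-0.99867579, -0.04982112,  0.01282668,  0.01940935],
       [ 0.00217568,  0.20820022,  0.97808381,  1.2729729 ],
       [ 0.        ,  0.        ,  0.        ,  1.        ]])}
side {'mtx': array([[383.77718732,   0.        , 320.34736658],
       [  0.        , 383.77718732, 200.30770212],
       [  0.        ,   0.        ,   1.        ]]), 'world_from_camera': array([[-0.99315535,  0.08114965, -0.08400707,  0.38344621],
       [-0.11667109, -0.65534411,  0.74626534,  0.81943497],
       [ 0.00550563,  0.75095861,  0.66032632,  0.85982737],
       [ 0.        ,  0.        ,  0.        ,  1.        ]])}
```

View pics/top0.png

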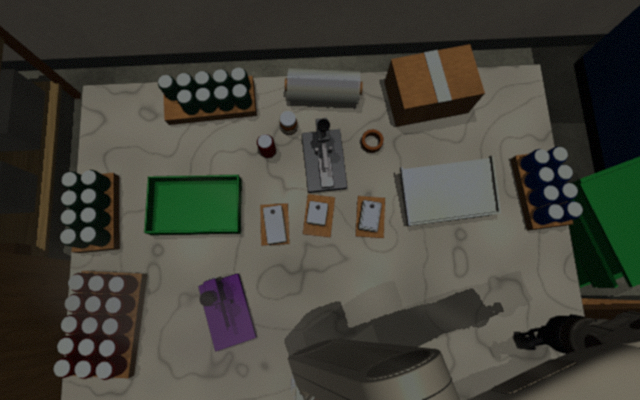

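View pics/side0.png

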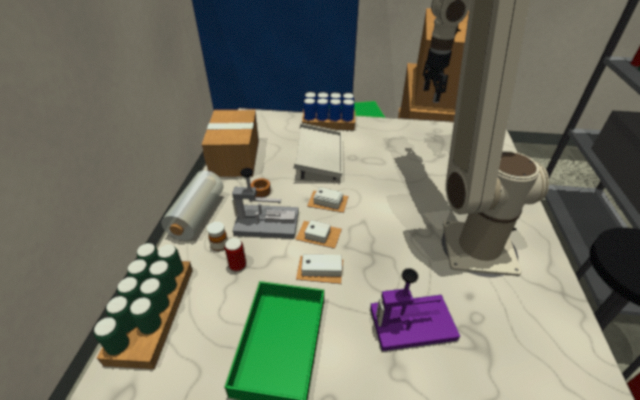

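Run:
```python
import cv2
a=cv2.imread("pics/top0.png"); b=cv2.imread("pics/side0.png")
c=cv2.resize(a[100:250,245:405],None,fx=5,fy=4*1.25,interpolation=cv2.INTER_CUBIC)
c=cv2.convertScaleAbs(c,alpha=1.4)[:600]
cv2.imwrite("pics/top0z.png",c)
c=cv2.resize(b[160:290,200:360],None,fx=5,fy=5,interpolation=cv2.INTER_CUBIC)[:600]
cv2.imwrite("pics/side0z.png",c)
```

```text
(no output)
```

View pics/top0z.png

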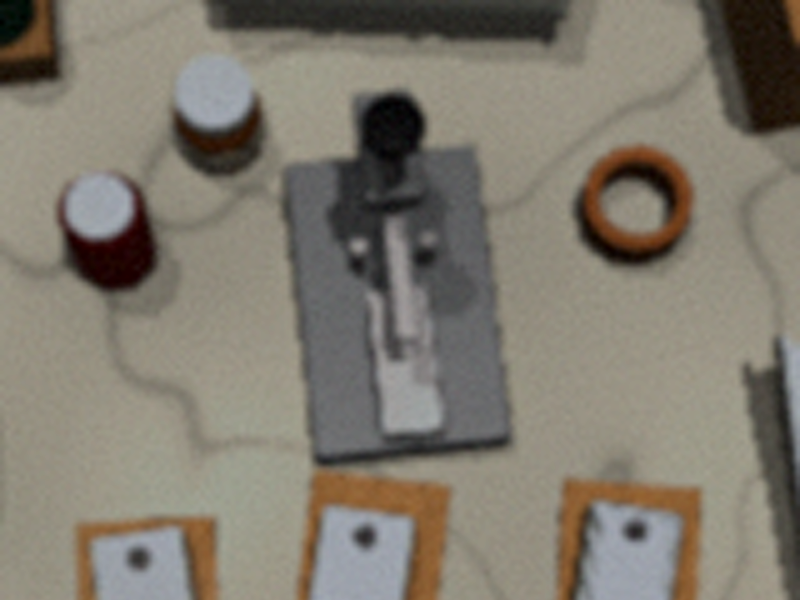

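View pics/side0z.png

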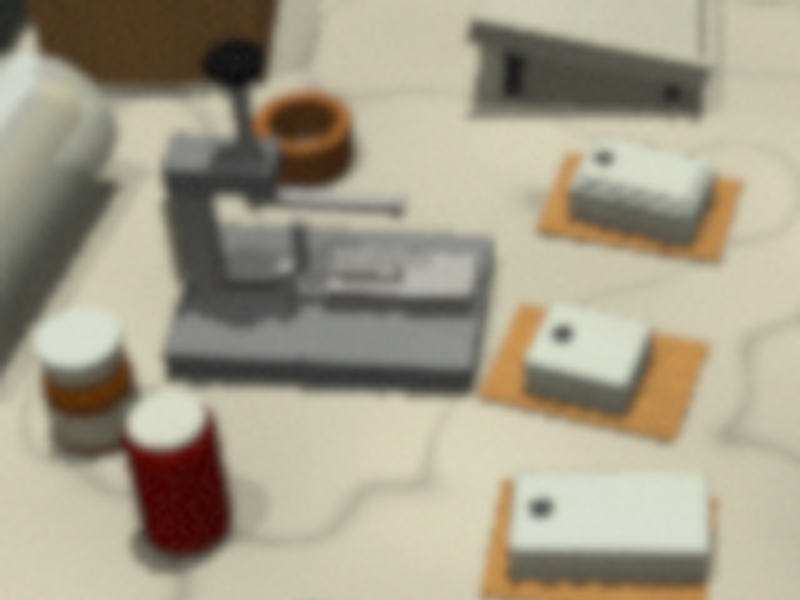

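```bash
cat > h.py <<'E'
import numpy as np, cv2
from workcell import bot
from scipy.spatial.transform import Rotation as R
def un(n,uv,z):
    c=bot.get_calibration(n);K=c["mtx"];T=c["world_from_camera"]
    uv=np.atleast_2d(np.array(uv,float))
    d=np.c_[(uv[:,0]-K[0,2])/K[0,0],-(uv[:,1]-K[1,2])/K[1,1],-np.ones(len(uv))]@T[:3,:3].T
    s=(z-T[2,3])/d[:,2]
    return T[:3,3]+d*s[:,None]
def pr(n,P):
    c=bot.get_calibration(n);K=c["mtx"];T=c["world_from_camera"]
    q=(np.atleast_2d(P)-T[:3,3])@T[:3,:3]
    return np.c_[K[0,0]*q[:,0]/-q[:,2]+K[0,2],K[1,1]*-q[:,1]/-q[:,2]+K[1,2]]
def snap(n,name):
    im=bot.camera(n)[:,:,::-1].copy(); cv2.imwrite(f"pics/{name}.png",im); return im
E
python3 - <<'E'
from h import *
a=cv2.imread("pics/top0.png")
for p,nm in (((225,205,85),"long"),((0,0,0),"")):pass
g=cv2.cvtColor(a,cv2.COLOR_BGR2HSV)
for nm,(x0,x1,y0,y1),L in (("long",(258,290,203,247),.11),("short",(303,336,194,238),.066),("mid",(354,386,194,240),.088)):
    roi=a[y0:y1,x0:x1].astype(int)
    m=((roi[:,:,0]>125)&(roi[:,:,0]>=roi[:,:,2]-3)).astype(np.uint8)
    m=cv2.morphologyEx(m,cv2.MORPH_CLOSE,np.ones((7,7)))
    n,l,s,c=cv2.connectedComponentsWithStats(m)
    k=1+np.argmax(s[1:,4]); pts=np.argwhere(l==k)[:,::-1]+[x0,y0]
    w=un("top",pts,.033)[:,:2]
    r=cv2.minAreaRect((w*1000).astype(np.float32)); print(nm,s[k],r,w.mean(0))
print(un("top",[(302.6,132.6),(340,130),(346.6,188),(308.6,192.4)],.026).round(4))
roi=a[235:600]
# contours of green crate top rim and shelf
m=cv2.inRange(g,(50,120,40),(75,255,255)); n,l,s,c=cv2.connectedComponentsWithStats(m); print(s[1:][s[1:,4]>200])
E
```

```text
long [11 34  1  3  3] ((414.0604248046875, 154.7630615234375), (5.736947059631348e-07, 5.877933979034424), 88.45368957519531) [0.41405988 0.15476305]
short [8 9 3 4 6] ((508.8674011230469, 22.11126708984375), (10.900849342346191, 4.981289863586426), 30.35019874572754) [0.50904924 0.02269942]
mid [10 27  5  4  8] ((445.3445739746094, -132.18006896972656), (11.798470497131348, 8.954644203186035), 87.07322692871094) [ 0.4432185 -0.1299065]
[[ 0.7381  0.0425  0.026 ]
 [ 0.7408 -0.074   0.026 ]
 [ 0.5545 -0.0825  0.026 ]
 [ 0.5467  0.0327  0.026 ]]
[[ 580  157   60  129 4448]
 [ 145  175   94   59 4595]]
```

Run:
```python
from h import *
a=cv2.imread("pics/top0.png")
print(a[225,266:284].tolist()); print(a[225,296:304].tolist())
c=cv2.convertScaleAbs(cv2.resize(a[190:250,250:390],None,fx=5.7,fy=5.7,interpolation=cv2.INTER_CUBIC),alpha=1.5)
cv2.imwrite("pics/z2.png",c)
g=cv2.cvtColor(a,cv2.COLOR_BGR2HSV)
for nm,(x0,x1,y0,y1) in (("long",(258,290,203,247)),("short",(303,336,194,238)),("mid",(354,386,194,240))):
    roi=a[y0:y1,x0:x1].astype(int)
    sat=g[y0:y1,x0:x1,1]
    m=((roi[:,:,0]>roi[:,:,2]+0)&(roi[:,:,0]>90)).astype(np.uint8)
    m=cv2.morphologyEx(m,cv2.MORPH_CLOSE,np.ones((5,5)))
    n,l,s,c=cv2.connectedComponentsWithStats(m)
    k=1+np.argmax(s[1:,4]); pts=np.argwhere(l==k)[:,::-1]+[x0,y0]
    w=un("top",pts,.033)[:,:2]
    r=cv2.minAreaRect((w*1000).astype(np.float32)); print(nm,s[k],r,w.mean(0))
```

```text
[[112, 111, 108], [122, 116, 112], [118, 113, 109], [120, 113, 110], [119, 114, 110], [117, 112, 109], [118, 112, 110], [120, 114, 111], [118, 111, 110], [119, 113, 111], [118, 114, 110], [118, 114, 110], [117, 113, 111], [117, 112, 109], [116, 112, 108], [120, 116, 112], [116, 112, 108], [95, 94, 92]]
[[93, 103, 108], [94, 104, 108], [90, 101, 105], [92, 103, 107], [94, 106, 109], [97, 108, 111], [93, 104, 109], [70, 84, 97]]
long [  6   3  22  37 619] ((454.5949401855469, 138.7348175048828), (104.74410247802734, 52.028202056884766), 6.083146572113037) [0.45414405 0.13865696]
short [  4   8  20  22 356] ((482.8741455078125, 10.899030685424805), (52.1690788269043, 60.95265197753906), 78.74781799316406) [0.48277795 0.01090029]
mid [  6   7  21  29 464] ((466.8822937011719, -146.15469360351562), (50.310203552246094, 81.69502258300781), 76.7998275756836) [ 0.46674002 -0.14610382]
```

View pics/z2.png

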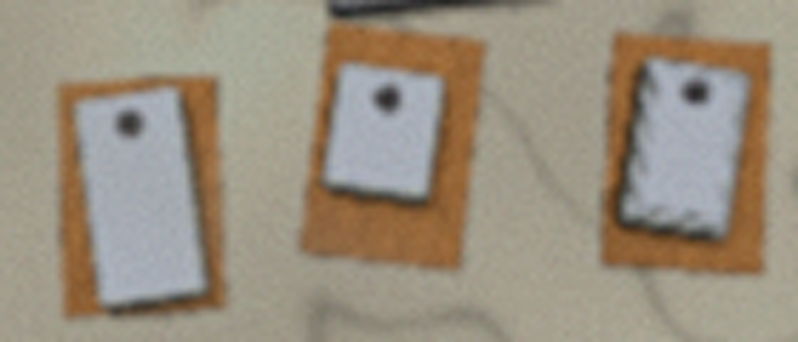

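Run:
```python
from h import *
o=bot.get_obs(); print(R.from_quat(o["tool_rot"]).as_matrix().round(3))
print("knob top",un("top",(323.4,125),.208),"side",un("side",(246.6,172.4),.208))
# foot tip pad: zoom top end of bar (405,350)?
G=np.array([.600,-.0226]);y=.048
def gp(x,yy,z): c,s=np.cos(y),np.sin(y); return np.array([G[0]+c*x-s*yy,G[1]+s*x+c*yy,z])
mdl=[gp(-50,60,26),]
P=np.array([gp(*p) for p in [(-.05,-.06,.026),(-.05,.06,.026),(.14,.06,.026),(.14,-.06,.026),(.085,0,.208),(.067,.021,.065),(.067,-.021,.065),(-.045,-.018,.045),(-.045,.018,.045),(-.006,0,.104),(0.045,.018,.045)]])
for n in("top","side"):
    im=cv2.imread(f"pics/{n}0.png"); q=pr(n,P)
    x0,y0=(290,110) if n=="top" else (225,155)
    c=cv2.convertScaleAbs(cv2.resize(im[y0:y0+90,x0:x0+80],None,fx=6.5,fy=6.5,interpolation=cv2.INTER_CUBIC),alpha=1.4)
    for u in q: cv2.drawMarker(c,tuple(int(v) for v in (u-[x0,y0]+.5)*6.5),(0,0,255),0,10,1)
    cv2.imwrite(f"pics/g_{n}.png",c)
a=cv2.imread("pics/top0.png")
print("crate",un("top",[(148,178),(241,175),(241,233),(146,233)],.055).round(3).tolist())
c=np.hstack([cv2.imread("pics/g_top.png"),cv2.imread("pics/g_side.png")]); cv2.imwrite("pics/g.png",c[:600,:800]) if 0 else cv2.imwrite("pics/g.png",cv2.resize(c,(800,int(800*c.shape[0]/c.shape[1]))))
c=cv2.convertScaleAbs(cv2.resize(a[145:235,390:510],None,fx=6,fy=6,interpolation=cv2.INTER_CUBIC),alpha=1.4)
cv2.imwrite("pics/sh.png",c)
```

```text
[[-0.001  0.958  0.287]
 [ 0.002  0.287 -0.958]
 [-1.     0.    -0.002]]
knob top [[ 0.68606063 -0.01711329  0.208     ]] side [[ 0.68504639 -0.0093484   0.208     ]]
crate [[0.608, 0.505, 0.055], [0.603, 0.23, 0.055], [0.43, 0.233, 0.055], [0.444, 0.506, 0.055]]
```

View pics/g.png

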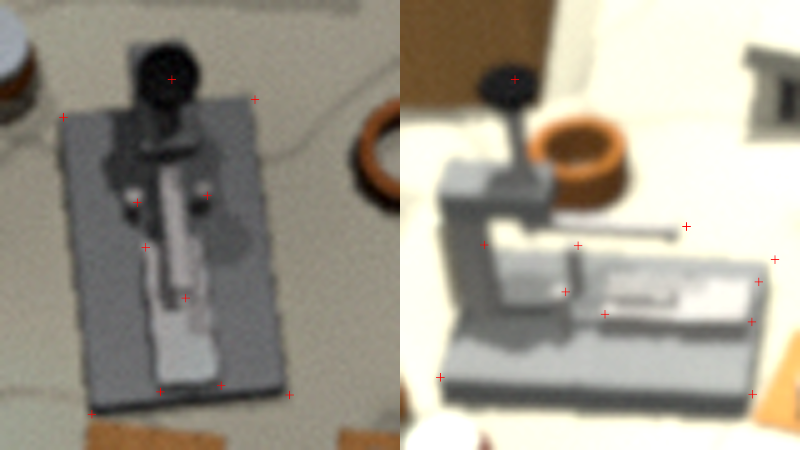

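View pics/sh.png

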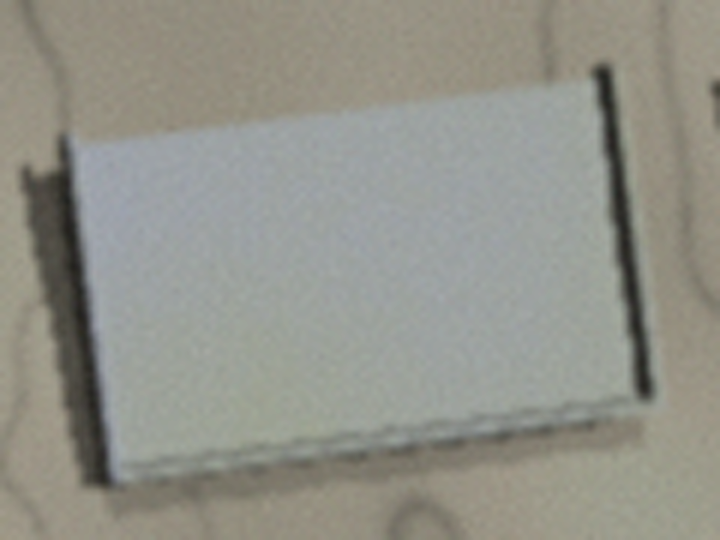

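```bash
cat >> h.py <<'E'
def plan(pos,psi,tilt=0.0,o=None):
    "tool y=(cos psi,sin psi) horizontally; tilt: about tool z"
    o=o or bot.get_obs(); Rc=R.from_quat(o["tool_rot"]); M=np.array([[0,np.cos(psi),np.sin(psi)],[0,np.sin(psi),-np.cos(psi)],[-1,0,0]])
    Rt=R.from_matrix(M)*R.from_rotvec([0,0,tilt])
    d=Rc.inv().apply(np.array(pos)-o["eef_pos"]); rv=(Rc.inv()*Rt).as_rotvec()
    dt=Rt.inv().apply(np.array(pos)-o["eef_pos"])
    print("t",round(o["clock"],2),"pos",o["eef_pos"].round(4),"F",o["ft_force"].round(2),"w",round(o["grip_width"],4))
    print(" shift now",(d*1000).round(1),"rot",rv.round(4)," shift after rot",(dt*1000).round(1),"n",np.ceil(np.linalg.norm(d)/.0417))
E
python3 - <<'E'
from h import *
print("shelf",un("top",[(401.7,168.3),(490,157.5),(498,211.7),(409.2,225)],.055).round(3).tolist())
plan((.687,-.017,.404),.05)
E
```

```text
shelf [[0.599, -0.248, 0.055], [0.62, -0.516, 0.055], [0.454, -0.517, 0.055], [0.428, -0.254, 0.055]]
t 0.1 pos [ 0.1433 -0.4788  0.4039] F [-0.09  0.88  0.54] w 0.0854
 shift now [ 5.000e-01  6.533e+02 -2.865e+02] rot [ 2.408e-01 -1.800e-03  2.000e-04]  shift after rot [-1.000e-01  5.661e+02 -4.340e+02] n 18.0
```

arm_command:
  moves: [0,0,0,0.12,0,0,1,0,0,0,0.12,0,0,1,0,0.0314,-0.0241,0,0,0,1,0,0.0314,-0.0241,0,0,0,1,0,0.0314,-0.0241,0,0,0,1,0,0.0314,-0.0241,0,0,0,1,0,0.0314,-0.0241,0,0,0,1,0,0.0314,-0.0241,0,0,0,1,0,0.0314,-0.0241,0,0,0,1,0,0.0314,-0.0241,0,0,0,1,0,0.0314,-0.0241,0,0,0,1,0,0.0314,-0.0241,0,0,0,1,0,0.0314,-0.0241,0,0,0,1,0,0.0314,-0.0241,0,0,0,1,0,0.0314,-0.0241,0,0,0,1,0,0.0314,-0.0241,0,0,0,1,0,0.0314,-0.0241,0,0,0,1,0,0.0314,-0.0241,0,0,0,1,0,0.0314,-0.0241,0,0,0,1,0,0.0314,-0.0241,0,0,0,1]

```text
clock: 1.77
eef_pos: [0.7114, -0.0104, 0.392]
tool_rot: [0.493, 0.511, -0.497, 0.499]
ft_force: [0.8, -0.1, 0.3]
grip_width: -0.0002
```

Run:
```python
from h import *
plan((.687,-.017,.395),.05)
```

```text
t 1.77 pos [ 0.7114 -0.0104  0.392 ] F [ 0.79 -0.13  0.26] w -0.0002
 shift now [ -2.6 -24.6   6.1] rot [-0.0296 -0.0082  0.0156]  shift after rot [ -3.  -24.7   5.4] n 1.0
```

arm_command:
  moves: [0,-0.024,0.006,-0.03,-0.008,0.016,1,0,0,0,0,0,0,1,0,0,0,0,0,0,1]

```text
clock: 2.02
eef_pos: [0.7043, -0.0076, 0.3533]
tool_rot: [0.475, 0.526, -0.492, 0.505]
ft_force: [1.7, 0.9, 3.2]
grip_width: -0.0002
```

Run:
```python
from h import *
im=snap("top","t1"); im2=snap("side","s1")
plan((.687,-.017,.385),.05)
c=cv2.resize(im[80:220,270:370],None,fx=4,fy=4,interpolation=3);d=cv2.resize(im2[120:260,200:300],None,fx=4,fy=4,interpolation=3)
cv2.imwrite("pics/c1.png",np.hstack([c,d]))
```

```text
t 2.12 pos [ 0.7029 -0.0084  0.3573] F [-1.1   0.26  2.97] w 0.0001
 shift now [-27.2 -17.3   7.4] rot [ 0.0126 -0.006   0.0356]  shift after rot [-27.7 -16.3   7.8] n 1.0
```

View pics/c1.png

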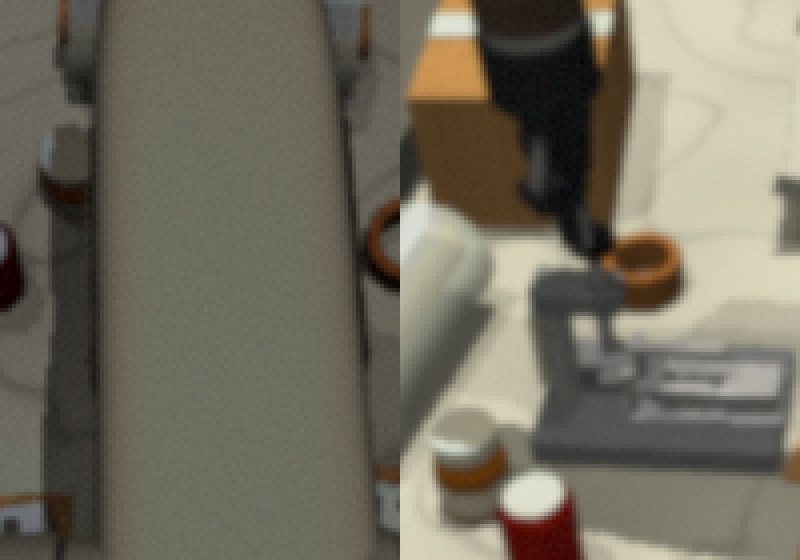

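arm_command:
  moves: [-0.02,0,0,0,0,0,1,-0.01,0,0,0,0,0,1,-0.005,0,0,0,0,0,1]

```text
clock: 2.37
eef_pos: [0.7022, -0.0099, 0.3991]
tool_rot: [0.478, 0.524, -0.491, 0.506]
ft_force: [0.3, 0.3, -0.0]
grip_width: -0.0002
```

arm_command:
  moves: [0,0,0,0,0,0,1]

```text
clock: 2.45
eef_pos: [0.7018, -0.0106, 0.4043]
tool_rot: [0.48, 0.521, -0.489, 0.508]
ft_force: [0.0, 0.2, 0.8]
grip_width: -0.0002
```

Run:
```python
from h import *
print(bot.get_obs()["joint_vel"].round(3))
plan((.687,-.017,.395),.05)
```

```text
[-0.011 -0.047  0.004 -0.001 -0.003  0.001]
t 2.45 pos [ 0.7018 -0.0106  0.4043] F [0.03 0.21 0.8 ] w -0.0002
 shift now [  9.6 -15.    5.6] rot [ 0.0095 -0.0047  0.0225]  shift after rot [  9.3 -15.1   5.7] n 1.0
```

arm_command:
  moves: [0,-0.012,0.005,0.01,-0.004,0.02,1,0,0,0,0,0,0,1,0,0,0,0,0,0,1]

```text
clock: 2.7
eef_pos: [0.6883, -0.0178, 0.4109]
tool_rot: [0.49, 0.51, -0.486, 0.513]
ft_force: [0.7, -0.2, 0.9]
grip_width: -0.0002
```

Run:
```python
from h import *
plan((.687,-.017,.381),.05)
```

```text
t 2.7 pos [ 0.6883 -0.0178  0.4109] F [ 0.65 -0.16  0.88] w -0.0002
 shift now [29.9 -1.4 -0.8] rot [-0.0028  0.0001 -0.0072]  shift after rot [29.9 -1.2 -0.8] n 1.0
```

arm_command:
  moves: [0.012,0,0,0,0,0,1,0.012,0,0,0,0,0,1,0.012,0,0,0,0,0,1,0.01,0,0,0,0,0,1,0.005,0,0,0,0,0,1,0.004,0,0,0,0,0,1]

```text
clock: 3.2
eef_pos: [0.6896, -0.0185, 0.3633]
tool_rot: [0.494, 0.506, -0.483, 0.517]
ft_force: [-1.7, -0.3, 3.1]
grip_width: -0.0001
```

Run:
```python
from h import *
plan((.687,-.017,.331),.05)
```

```text
t 3.2 pos [ 0.6896 -0.0185  0.3633] F [-1.67 -0.26  3.12] w -0.0001
 shift now [32.2 -3.3 -1.6] rot [-0.0038  0.0007 -0.0216]  shift after rot [32.3 -2.6 -1.6] n 1.0
```

arm_command:
  moves: [0.01,-0.001,-0.001,0,0,-0.015,1,0.008,-0.001,-0.001,0,0,0,1,0.005,0,0,0,0,0,1,0.003,0,0,0,0,0,1,0.002,0,0,0,0,0,1]

```text
clock: 3.62
eef_pos: [0.6891, -0.0172, 0.3359]
tool_rot: [0.491, 0.507, -0.486, 0.515]
ft_force: [-0.1, -1.8, 4.5]
grip_width: 0.0002
```

Run:
```python
from h import *
plan((.687,-.017,.331),.05)
```

```text
t 3.62 pos [ 0.6891 -0.0172  0.3359] F [-0.07 -1.8   4.54] w 0.0002
 shift now [ 4.9 -2.2 -0.3] rot [-0.0045  0.0032 -0.0121]  shift after rot [ 4.9 -2.1 -0.3] n 1.0
```

arm_command:
  moves: [0.004,-0.001,0,0,0,-0.01,1,0.003,0,0,0,0,0,1,0.002,0,0,0,0,0,1]

```text
clock: 3.87
eef_pos: [0.6886, -0.0171, 0.3311]
tool_rot: [0.49, 0.509, -0.487, 0.514]
ft_force: [-4.8, 0.3, 14.0]
grip_width: -0.0002
```

arm_command:
  moves: [0.002,0,0,0,0,0,1,0.002,0,0,0,0,0,1,0.002,0,0,0,0,0,1]

```text
clock: 4.12
eef_pos: [0.6878, -0.0171, 0.3311]
tool_rot: [0.491, 0.507, -0.486, 0.515]
ft_force: [-2.9, -0.5, 9.9]
grip_width: -0.0001
```

arm_command:
  moves: [0.002,0,0,0,0,0,1,0.002,0,0,0,0,0,1,0.002,0,0,0,0,0,1]

```text
clock: 4.37
eef_pos: [0.687, -0.017, 0.3312]
tool_rot: [0.492, 0.506, -0.485, 0.516]
ft_force: [-2.4, -0.3, 10.2]
grip_width: 0.0002
```

```bash
cat >> h.py <<'E'
def tin(a,box,z=.033):
    x0,x1,y0,y1=box
    roi=a[y0:y1,x0:x1].astype(int)
    m=((roi[:,:,0]>roi[:,:,2])&(roi[:,:,0]>80)).astype(np.uint8)
    m=cv2.morphologyEx(m,cv2.MORPH_CLOSE,np.ones((5,5)))
    n,l,s,c=cv2.connectedComponentsWithStats(m)
    k=1+np.argmax(s[1:,4]); pts=np.argwhere(l==k)[:,::-1]+[x0,y0]
    w=un("top",pts,z)[:,:2]; e,v=np.linalg.eigh(np.cov(w.T)); v=v[:,1]*np.sign(v[0,1])
    print("tin c",w.mean(0).round(4),"sides",np.sqrt(12*e).round(4),"yaw",round(float(np.arctan2(v[1],v[0])),3),s[k])
E
python3 - <<'E'
from h import *
a=cv2.imread("pics/top0.png")
for b in ((258,290,203,247),(303,336,194,238),(354,386,194,240)): tin(a,b)
plan((.454,.139,.40),.08)
E
```

```text
tin c [0.4539 0.1385] sides [0.052  0.1052] yaw 0.105 [  6   3  22  37 625]
tin c [0.4825 0.011 ] sides [0.0518 0.0616] yaw -0.15 [  4   8  20  22 359]
tin c [ 0.4667 -0.146 ] sides [0.0507 0.082 ] yaw -0.249 [  6   7  21  29 466]
t 4.37 pos [ 0.687  -0.017   0.3312] F [-2.39 -0.26 10.16] w 0.0002
 shift now [ -73.3 -224.4 -166.2] rot [-0.0341  0.0045 -0.0166]  shift after rot [ -68.8 -219.8 -174.1] n 7.0
```

arm_command:
  moves: [-0.02,0,0,0,0,0,1,-0.025,0,0,0,0,0,1,-0.02,0,0,0,0,0,1,0,-0.015,-0.012,-0.04,0,-0.01,-1,0,-0.025,-0.02,0,0,0,-1,0,-0.028,-0.022,0,0,0,-1,0,-0.028,-0.022,0,0,0,-1,0,-0.028,-0.022,0,0,0,-1,0,-0.028,-0.022,0,0,0,-1,0,-0.024,-0.02,0,0,0,-1,0,-0.015,-0.012,0,0,0,-1,0,-0.01,-0.008,0,0,0,-1,0,-0.005,-0.004,0,0,0,-1,0,0,0,0,0,0,-1]

```text
clock: 5.53
eef_pos: [0.4572, 0.0797, 0.3867]
tool_rot: [0.462, 0.554, -0.454, 0.523]
ft_force: [-0.5, -0.4, 0.6]
grip_width: 0.0852
```

Run:
```python
from h import *
a=snap("top","t2")
tin(a,(258,290,203,247))
plan((.454,.139,.20),.09)
```

```text
Traceback (most recent call last):
  File "h.py", line 30, in tin
    k=1+np.argmax(s[1:,4]); pts=np.argwhere(l==k)[:,::-1]+[x0,y0]
        ~~~~~~~~~^^^^^^^^^
ValueError: attempt to get argmax of an empty sequence
```

View pics/t2.png

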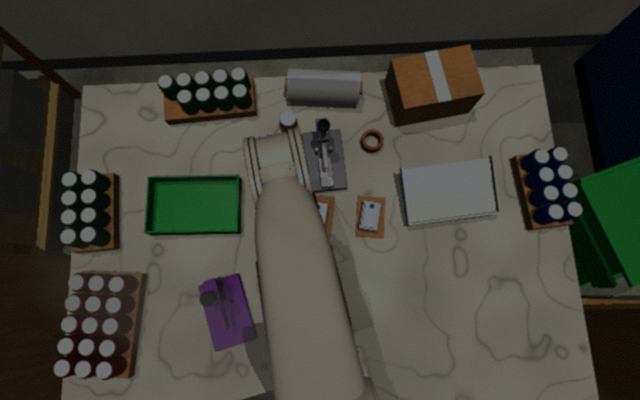

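Run:
```python
from h import *
a=snap("side","s2")
cv2.imwrite("pics/s2z.png",cv2.resize(a[150:300,200:360],None,fx=4,fy=4,interpolation=3))
plan((.454,.139,.25),.09)
```

```text
t 5.63 pos [0.4585 0.0795 0.3868] F [ 0.74 -0.45  0.38] w 0.0853
 shift now [139.    7.6 -53.8] rot [ 0.0706 -0.0405  0.0201]  shift after rot [136.8   0.8 -59.7] n 4.0
```

View pics/s2z.png

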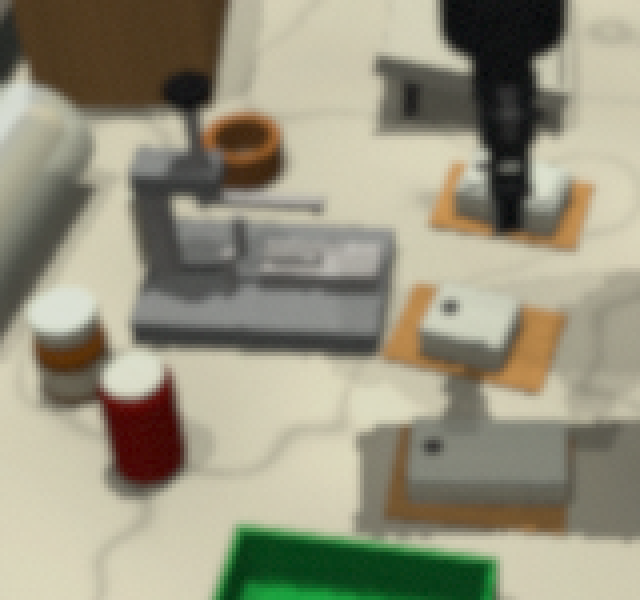

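arm_command:
  moves: [0,0,-0.012,0.05,-0.03,0.015,-1,0,0,-0.02,0,0,0,-1,0,0,-0.014,0,0,0,-1,0,0,-0.007,0,0,0,-1,0,0,0,0,0,0,-1]

```text
clock: 6.05
eef_pos: [0.4618, 0.0815, 0.3876]
tool_rot: [0.467, 0.552, -0.448, 0.526]
ft_force: [-0.3, -0.3, -0.0]
grip_width: 0.0853
```

Run:
```python
from h import *
plan((.454,.139,.178),.09)
```

```text
t 6.05 pos [0.4618 0.0815 0.3876] F [-0.27 -0.27 -0.02] w 0.0853
 shift now [211.9   2.3 -48.8] rot [ 0.0733 -0.0438  0.0045]  shift after rot [209.6  -2.6 -58. ] n 6.0
```

Run:
```python
from h import *
o=bot.get_obs()
for k in("joint_pos","joint_vel","tau","tool_rot"): print(k,o[k].round(3))
print(R.from_quat(o["tool_rot"]).as_matrix().round(3))
```

```text
joint_pos [ 0.162  0.189 -0.106  1.278  0.044  3.141]
joint_vel [-0.005  0.008  0.007 -0.002 -0.007 -0.   ]
tau [ 5.900e-02 -3.435e+01  2.485e+01  2.700e-02  1.830e-01 -0.000e+00]
tool_rot [ 0.467  0.552 -0.448  0.526]
[[-0.01   0.987  0.162]
 [ 0.043  0.163 -0.986]
 [-0.999 -0.003 -0.044]]
```

arm_command:
  moves: [0,0,0,-0.12,0,0,-1,0,0,0,-0.12,0,0,-1,0,0,0,-0.12,0,0,-1,0,0,0,-0.12,0,0,-1,0,0,0,-0.12,0,0,-1,0,0,0,-0.12,0,0,-1,0,0,0,-0.12,0,0,-1,0,0,0,-0.12,0,0,-1,0,0,0,-0.12,0,0,-1,0,0,0,-0.12,0,0,-1,0,0,0,-0.12,0,0,-1,0,0,0,-0.12,0,0,-1,0,0,0,-0.12,0,0,-1,0,0,0,-0.12,0,0,-1,0,0,0,-0.12,0,0,-1,0,0,0,-0.12,0,0,-1,0,0,0,-0.12,0,0,-1,0,0,0,-0.12,0,0,-1,0,0,0,-0.12,0,0,-1,0,0,0,-0.12,0,0,-1]

```text
clock: 7.72
eef_pos: [0.4667, 0.081, 0.3858]
tool_rot: [-0.353, 0.6, 0.38, 0.608]
ft_force: [0.6, 0.7, -0.5]
grip_width: 0.0858
```

```bash
cat >> h.py <<'E'
_plan=plan
def plan(pos,psi,tilt=0.0):
    "psi = yaw of tin; flipped frame: tool y=-X', z=+Y'"
    o=bot.get_obs(); _plan(pos,psi+np.pi,tilt,o); print(" j6",o["joint_pos"][5].round(3), "jv",np.abs(o["joint_vel"]).max().round(3))
E
python3 - <<'E'
from h import *
plan((.454,.139,.38),.09)
E
```

```text
t 7.72 pos [0.4667 0.081  0.3858] F [ 0.61  0.69 -0.53] w 0.0858
 shift now [ 8.1 37.9 45.4] rot [-0.5702  0.0358 -0.017 ]  shift after rot [ 5.8  7.4 58.9] n 2.0
 j6 0.641 jv 1.486
```

arm_command:
  moves: [0,0,0,-0.12,0,0,-1,0,0,0,-0.12,0,0,-1,0,0,0,-0.12,0,0,-1,0,0,0,-0.07,0,0,-1,0,0,0,-0.03,0.01,-0.005,-1,0,0,0,0,0.01,-0.005,-1,0,0,0,0,0,0,-1]

```text
clock: 8.3
eef_pos: [0.4682, 0.0807, 0.3851]
tool_rot: [-0.497, 0.495, 0.504, 0.503]
ft_force: [0.6, -0.6, 0.3]
grip_width: 0.0851
```

Run:
```python
from h import *
plan((.454,.139,.178),.09)
```

```text
t 8.3 pos [0.4682 0.0807 0.3851] F [ 0.56 -0.58  0.29] w 0.0851
 shift now [208.   14.3  55.2] rot [-0.0874  0.0151  0.0014]  shift after rot [207.1   8.9  59.4] n 6.0
 j6 0.164 jv 0.007
```

Now sideways and correct, then down in stages.

arm_command:
  moves: [0,0.004,0.012,-0.06,0.01,0,-1,0,0.004,0.018,0,0,0,-1,0,0.001,0.012,0,0,0,-1,0.01,0,0.006,0,0,0,-1,0.02,0,0,0,0,0,-1,0.025,0,0,0,0,0,-1,0.025,0,0,0,0,0,-1,0.018,0,0,0,0,0,-1,0.01,0,0,0,0,0,-1,0,0,0,0,0,0,-1]

```text
clock: 9.13
eef_pos: [0.4581, 0.1306, 0.2708]
tool_rot: [0.514, -0.483, -0.514, -0.488]
ft_force: [-0.9, 0.0, -0.4]
grip_width: 0.0855
```

Run:
```python
from h import *
plan((.454,.139,.178),.09)
```

```text
t 9.13 pos [0.4581 0.1306 0.2708] F [-0.92  0.01 -0.37] w 0.0855
 shift now [92.8  4.1  8.2] rot [-0.0329  0.0042  0.006 ]  shift after rot [92.8  3.3  8.8] n 3.0
 j6 0.22 jv 0.01
```

arm_command:
  moves: [0.015,0.003,0.008,-0.03,0.004,0.006,-1,0.025,0,0,0,0,0,-1,0.02,0,0,0,0,0,-1,0.01,0,0,0,0,0,-1,0.005,0,0,0,0,0,-1,0,0,0,0,0,0,-1]

```text
clock: 9.63
eef_pos: [0.456, 0.1384, 0.1934]
tool_rot: [0.521, -0.478, -0.52, -0.479]
ft_force: [0.2, 0.3, -0.1]
grip_width: 0.0852
```

Run:
```python
from h import *
a=snap("side","s3")
cv2.imwrite("pics/s3z.png",cv2.resize(a[180:310,240:400],None,fx=4,fy=4,interpolation=3))
plan((.454,.139,.178),.09)
```

```text
t 9.68 pos [0.4562 0.1384 0.194 ] F [ 0.26 -0.75  0.32] w 0.0851
 shift now [16.   2.2  0.8] rot [-0.0051  0.      0.0032]  shift after rot [16.   2.1  0.8] n 1.0
 j6 0.21 jv 0.02
```

View pics/s3z.png

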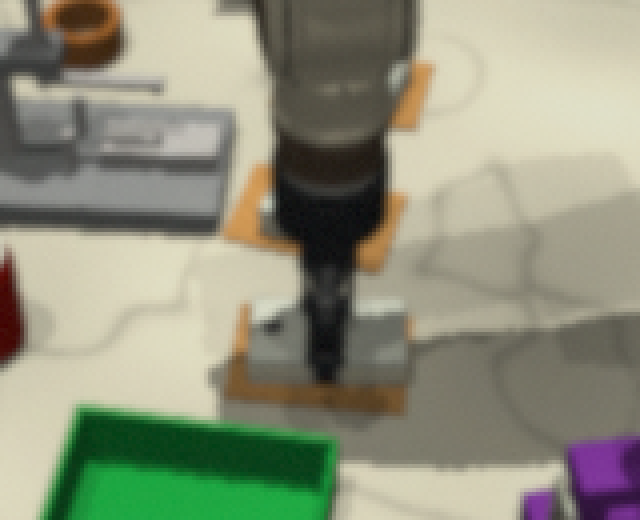

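arm_command:
  moves: [0.008,0.002,0,0,0,0,-1,0.005,0,0,0,0,0,-1,0.002,0,0,0,0,0,-1,0,0,0,0,0,0,1,0,0,0,0,0,0,1,0,0,0,0,0,0,1,0,0,0,0,0,0,1,0,0,0,0,0,0,1,0,0,0,0,0,0,1,0,0,0,0,0,0,1,0,0,0,0,0,0,1]

```text
clock: 10.6
eef_pos: [0.4561, 0.1385, 0.1814]
tool_rot: [0.523, -0.475, -0.518, -0.482]
ft_force: [0.3, 0.7, -1.8]
grip_width: 0.0551
```

Run:
```python
from h import *
plan((.454,.139,.245),.09)
```

```text
t 10.6 pos [0.4561 0.1385 0.1814] F [ 0.26  0.71 -1.84] w 0.0551
 shift now [-63.6   1.4   0.7] rot [-0.0059  0.0012  0.0106]  shift after rot [-63.6   2.    0.6] n 2.0
 j6 0.211 jv 0.004
```

arm_command:
  moves: [-0.008,0,0,0,0,0,1,-0.015,0,0,0,0,0,1,-0.012,0,0,0,0,0,1,-0.008,0,0,0,0,0,1,0,0,-0.01,0.02,0,0,1,0,0,-0.02,0.02,0,0.005,1,0,0,-0.025,0,0,0.005,1,0,0,-0.025,0,0,0,1,0,0,-0.025,0,0,0,1,0,0,-0.02,0,0,0,1,0,0,-0.015,0,0,0,1,0,0,-0.01,0,0,0,1,0,0,-0.005,0,0,0,1,0,0,0,0,0,0,1]

```text
clock: 11.77
eef_pos: [0.4614, -0.0278, 0.2262]
tool_rot: [0.509, -0.492, -0.509, -0.49]
ft_force: [-0.7, -0.0, -2.7]
grip_width: 0.0549
```

Run:
```python
from h import *
plan((.45,-.0285,.231),.05)
```

```text
t 11.77 pos [ 0.4614 -0.0278  0.2262] F [-0.73 -0.   -2.72] w 0.0549
 shift now [-4.7 11.4 -0.3] rot [-0.0148 -0.0016 -0.0015]  shift after rot [-4.8 11.4 -0.1] n 1.0
 j6 -0.095 jv 0.019
```

arm_command:
  moves: [-0.004,0,0,-0.013,0,0,1,0,-0.012,0,0,0,0,1,0,-0.02,0,0,0,0,1,0,-0.02,0,0,0,0,1,0,-0.015,0,0,0,0,1,0,-0.007,0,0,0,0,1,0,0,0,0,0,0,1]

```text
clock: 12.35
eef_pos: [0.5359, -0.0209, 0.2303]
tool_rot: [-0.512, 0.487, 0.515, 0.485]
ft_force: [-0.8, 0.1, -2.6]
grip_width: 0.0548
```

Run:
```python
from h import *
a=snap("side","s4"); b=snap("top","t4")
cv2.imwrite("pics/s4z.png",np.hstack([cv2.resize(a[150:270,220:320],None,fx=4,fy=4,interpolation=3),cv2.resize(b[110:230,270:370],None,fx=4,fy=4,interpolation=3)]))
plan((.602,-.021,.2305),.05)
```

```text
t 12.45 pos [ 0.5343 -0.021   0.2299] F [-0.45 -0.16 -1.33] w 0.0547
 shift now [ -1.1 -67.6  -3.6] rot [ 0.0045  0.0005 -0.0078]  shift after rot [ -0.6 -67.6  -3.3] n 2.0
 j6 -0.094 jv 0.03
```

View pics/s4z.png

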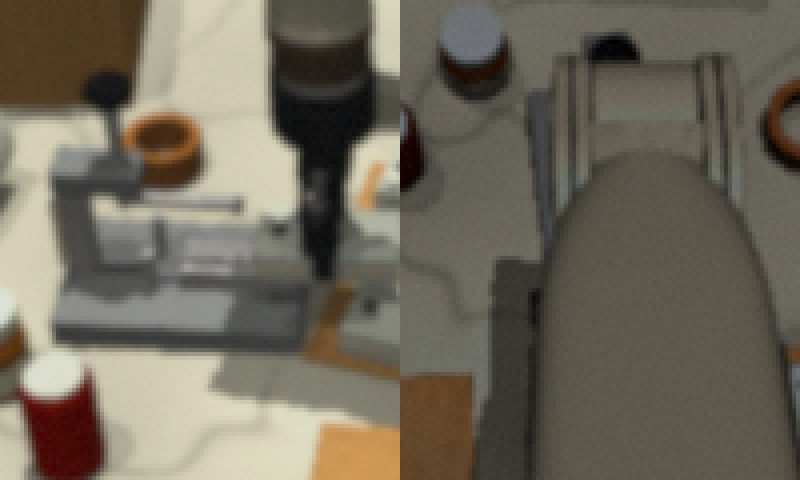

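arm_command:
  moves: [0,-0.008,-0.003,0,0,-0.004,1,0,-0.015,0,0,0,0,1,0,-0.015,0,0,0,0,1,0,-0.012,0,0,0,0,1,0,-0.007,0,0,0,0,1,0,-0.004,0,0,0,0,1,0,0,0,0,0,0,1]

```text
clock: 13.03
eef_pos: [0.5932, -0.021, 0.2287]
tool_rot: [-0.511, 0.489, 0.516, 0.483]
ft_force: [0.2, 0.3, -1.9]
grip_width: 0.0546
```

Run:
```python
from h import *
a=snap("side","s5")
cv2.imwrite("pics/s5z.png",cv2.resize(a[150:270,200:320],None,fx=5,fy=5,interpolation=3))
plan((.602,-.021,.2235),.05)
```

```text
t 13.08 pos [ 0.5927 -0.021   0.2286] F [-1.07 -0.61 -1.88] w 0.0545
 shift now [ 5.  -9.4 -0.5] rot [ 0.0051  0.0007 -0.0118]  shift after rot [ 5.1 -9.3 -0.4] n 1.0
 j6 -0.09 jv 0.022
```

View pics/s5z.png

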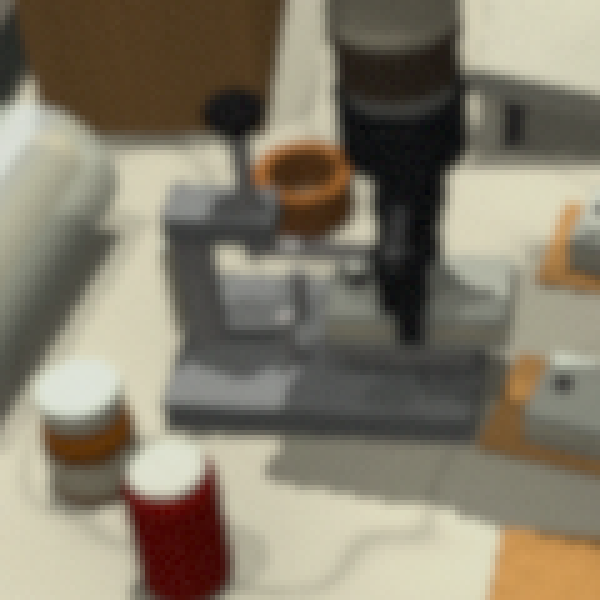

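arm_command:
  moves: [0,-0.005,0,0.004,0,-0.009,1,0,-0.003,0,0,0,-0.002,1,0.002,0,0,0,0,0,1,0.001,0,0,0,0,0,1]

```text
clock: 13.42
eef_pos: [0.5996, -0.0208, 0.2253]
tool_rot: [-0.512, 0.488, 0.513, 0.487]
ft_force: [-0.1, -0.1, -1.1]
grip_width: 0.0546
```

Run:
```python
from h import *
plan((.602,-.021,.2235),.05)
```

```text
t 13.42 pos [ 0.5996 -0.0208  0.2253] F [-0.13 -0.06 -1.14] w 0.0546
 shift now [ 1.8 -2.4 -0.3] rot [ 0.0003  0.0008 -0.0018]  shift after rot [ 1.8 -2.4 -0.3] n 1.0
 j6 -0.085 jv 0.026
```

arm_command:
  moves: [0.001,-0.002,0,0,0,-0.002,1,0.001,0,0,0,0,0,1,0.001,0,0,0,0,0,1]

```text
clock: 13.67
eef_pos: [0.6013, -0.0207, 0.2233]
tool_rot: [-0.512, 0.487, 0.512, 0.488]
ft_force: [-6.3, 0.2, 8.4]
grip_width: 0.055
```

Run:
```python
from h import *
plan((.602,-.021,.2235),.05)
```

```text
t 13.67 pos [ 0.6013 -0.0207  0.2233] F [-6.26  0.2   8.42] w 0.055
 shift now [-0.2 -0.7 -0.3] rot [0.0002 0.0008 0.0006]  shift after rot [-0.2 -0.7 -0.3] n 1.0
 j6 -0.085 jv 0.012
```

arm_command:
  moves: [0,0,0,0,0,0,-1,0,0,0,0,0,0,-1,0,0,0,0,0,0,-1,0,0,0,0,0,0,-1,0,0,0,0,0,0,-1,-0.005,0,0,0,0,0,-1,-0.01,0,0,0,0,0,-1,-0.015,0,0,0,0,0,-1,-0.025,0,0,0,0,0,-1,-0.03,0,0,0,0,0,-1,-0.03,0,0,0,0,0,-1,-0.03,0,0,0,0,0,1,-0.02,0,0,0,0,0,1,-0.01,0,0,0,0,0,1,0,0,0,0,0,0,1]

```text
clock: 14.92
eef_pos: [0.5998, -0.0208, 0.4135]
tool_rot: [0.513, -0.486, -0.512, -0.488]
ft_force: [0.3, 0.3, 0.0]
grip_width: 0.039
```

Run:
```python
from h import *
a=snap("side","s6")
cv2.imwrite("pics/s6z.png",cv2.resize(a[150:270,200:320],None,fx=5,fy=5,interpolation=3))
plan((.687,-.017,.4),.05)
```

```text
t 14.97 pos [ 0.5997 -0.0208  0.4127] F [ 0.76 -0.97  0.44] w 0.0309
 shift now [ 13.  -87.3  -0.7] rot [0.0004 0.0006 0.0032]  shift after rot [ 12.7 -87.3  -0.6] n 3.0
 j6 -0.085 jv 0.056
```

View pics/s6z.png

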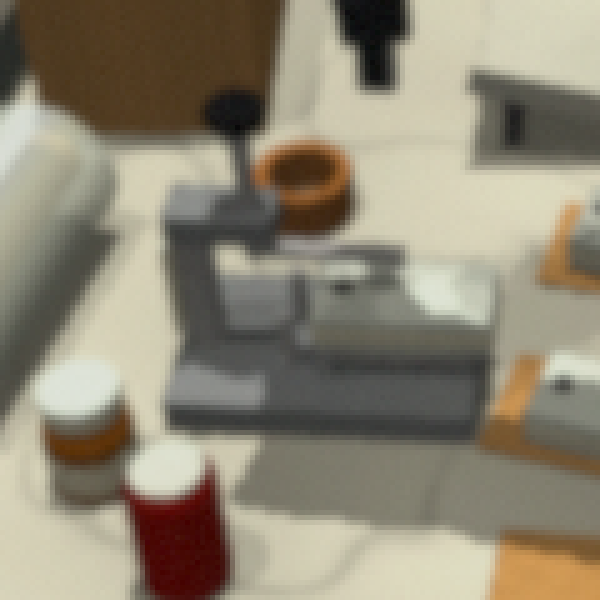

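arm_command:
  moves: [0,-0.012,0,0,0,0,1,0,-0.022,0,0,0,0,1,0,-0.022,0,0,0,0,1,0,-0.016,0,0,0,0,1,0,-0.008,0,0,0,0,1,0,-0.002,0,0,0,0,1,0,0,0,0,0,0,1]

```text
clock: 15.55
eef_pos: [0.6824, -0.0165, 0.4065]
tool_rot: [-0.51, 0.489, 0.515, 0.486]
ft_force: [-0.4, 0.2, -1.0]
grip_width: -0.0001
```

Run:
```python
from h import *
plan((.687,-.017,.367),.05)
```

```text
t 15.55 pos [ 0.6824 -0.0165  0.4065] F [-0.35  0.16 -1.03] w -0.0001
 shift now [39.5 -4.9 -0.7] rot [ 0.0001  0.0014 -0.0082]  shift after rot [39.5 -4.5 -0.7] n 1.0
 j6 -0.074 jv 0.022
```

arm_command:
  moves: [0.01,-0.004,0,0,0,-0.006,1,0.008,0,0,0,0,0,1,0.005,0,0,0,0,0,1,0.003,0,0,0,0,0,1,0.002,0,0,0,0,0,1,0.002,0,0,0,0,0,1]

```text
clock: 16.05
eef_pos: [0.6839, -0.0164, 0.3737]
tool_rot: [-0.51, 0.488, 0.514, 0.486]
ft_force: [0.4, -0.3, 2.1]
grip_width: 0.0002
```

arm_command:
  moves: [0.003,0,0,0,0,0,1,0.002,0,0,0,0,0,1]

```text
clock: 16.22
eef_pos: [0.6836, -0.0164, 0.3698]
tool_rot: [-0.511, 0.488, 0.514, 0.487]
ft_force: [0.3, -0.4, 2.6]
grip_width: -0.0
```

arm_command:
  moves: [0.002,0,0,0,0,0,1,0.002,0,0,0,0,0,1]

```text
clock: 16.38
eef_pos: [0.6834, -0.0164, 0.3667]
tool_rot: [-0.511, 0.488, 0.513, 0.487]
ft_force: [-0.0, 0.5, 2.5]
grip_width: 0.0003
```

arm_command:
  moves: [0.002,0,0,0,0,0,1,0.002,0,0,0,0,0,1]

```text
clock: 16.55
eef_pos: [0.6833, -0.0164, 0.363]
tool_rot: [-0.512, 0.487, 0.513, 0.487]
ft_force: [-0.5, -0.7, 1.3]
grip_width: -0.0001
```

arm_command:
  moves: [0.002,0,0,0,0,0,1,0.002,0,0,0,0,0,1]

```text
clock: 16.72
eef_pos: [0.6831, -0.0164, 0.3609]
tool_rot: [-0.512, 0.487, 0.512, 0.488]
ft_force: [-4.8, 0.7, 15.3]
grip_width: 0.0
```

arm_command:
  moves: [0.002,0,0,0,0,0,1,0.002,0,0,0,0,0,1,0.002,0,0,0,0,0,1,0.002,0,0,0,0,0,1,0.002,0,0,0,0,0,1,0.002,0,0,0,0,0,1]

```text
clock: 17.22
eef_pos: [0.6811, -0.0163, 0.361]
tool_rot: [0.515, -0.484, -0.51, -0.49]
ft_force: [-3.3, -0.1, 8.8]
grip_width: 0.0002
```

Run:
```python
from h import *
plan((.602,-.021,.4),.05)
```

```text
t 17.22 pos [ 0.6811 -0.0163  0.361 ] F [-3.32 -0.07  8.82] w 0.0002
 shift now [-39.9  78.8  -0.7] rot [-0.0002  0.0003  0.0116]  shift after rot [-39.   79.3  -0.7] n 3.0
 j6 -0.074 jv 0.04
```

arm_command:
  moves: [-0.02,0,0,0,0,0.01,1,-0.018,0,0,0,0,0,1,-0.006,0.01,0,0,0,0,-1,0,0.02,0,0,0,0,-1,0,0.02,0,0,0,0,-1,0,0.016,0,0,0,0,-1,0,0.008,0,0,0,0,-1,0,0.002,0,0,0,0,-1,0,0,0,0,0,0,-1]

```text
clock: 17.97
eef_pos: [0.6012, -0.0204, 0.4014]
tool_rot: [-0.51, 0.489, 0.514, 0.486]
ft_force: [-0.6, -0.4, 0.5]
grip_width: 0.083
```

Run:
```python
from h import *
plan((.601,-.021,.224),.05)
```

```text
t 17.97 pos [ 0.6012 -0.0204  0.4014] F [-0.58 -0.35  0.47] w 0.083
 shift now [177.4  -1.   -0.7] rot [-0.0002  0.0004 -0.0071]  shift after rot [177.4   0.3  -0.6] n 5.0
 j6 -0.084 jv 0.014
```

arm_command:
  moves: [0.02,0,0,0,0,-0.005,-1,0.03,0,0,0,0,0,-1,0.03,0,0,0,0,0,-1,0.03,0,0,0,0,0,-1,0.025,0,0,0,0,0,-1,0.016,0,0,0,0,0,-1,0.01,0,0,0,0,0,-1,0.006,0,0,0,0,0,-1,0.001,0,0,0,0,0,-1,0,0,0,0,0,0,-1]

```text
clock: 18.8
eef_pos: [0.6075, -0.0202, 0.2251]
tool_rot: [0.514, -0.486, -0.511, -0.488]
ft_force: [0.6, -0.4, 0.2]
grip_width: 0.0853
```

Run:
```python
from h import *
plan((.601,-.021,.224),.05)
```

```text
t 18.8 pos [ 0.6075 -0.0202  0.2251] F [ 0.62 -0.36  0.17] w 0.0853
 shift now [ 1.1  6.6 -0.5] rot [ 0.0002 -0.0001  0.0045]  shift after rot [ 1.1  6.5 -0.5] n 1.0
 j6 -0.083 jv 0.015
```

arm_command:
  moves: [0,0.005,0,0,0,0.003,-1,0,0,0,0,0,0,1,0,0,0,0,0,0,1,0,0,0,0,0,0,1,0,0,0,0,0,0,1,0,0,0,0,0,0,1,0,0,0,0,0,0,1,0,0,0,0,0,0,1,-0.004,0,0,0,0,0,1,-0.002,0,0,0,0,0,1,0,0,0,0,0,0,1]

```text
clock: 19.72
eef_pos: [0.6038, -0.0205, 0.237]
tool_rot: [0.515, -0.485, -0.51, -0.49]
ft_force: [0.3, 1.3, -1.6]
grip_width: 0.0542
```

Run:
```python
from h import *
plan((.45,-.0285,.231),.05)
```

```text
t 19.72 pos [ 0.6038 -0.0205  0.237 ] F [ 0.25  1.25 -1.56] w 0.0542
 shift now [  4.5 154.   -0.3] rot [ 0.0002 -0.0007  0.0098]  shift after rot [  6.  154.   -0.3] n 4.0
 j6 -0.084 jv 0.003
```

arm_command:
  moves: [0.003,0.01,0,0,0,0.008,1,0,0.02,0,0,0,0,1,0,0.025,0,0,0,0,1,0,0.03,0,0,0,0,1,0,0.025,0,0,0,0,1,0,0.02,0,0,0,0,1,0,0.01,0,0,0,0,1,0,0,0,0,0,0,1]

```text
clock: 20.38
eef_pos: [0.4587, -0.0275, 0.2326]
tool_rot: [0.514, -0.486, -0.511, -0.488]
ft_force: [-1.6, 0.1, -2.4]
grip_width: 0.0545
```

Run:
```python
from h import *
plan((.525,-.38,.30),.09,0)
plan((.525,-.38,.30),.09,.21)
plan((.525,-.38,.30),.09,-.21)
```

```text
t 20.38 pos [ 0.4587 -0.0275  0.2326] F [-1.61  0.1  -2.41] w 0.0545
 shift now [ -66.9  -48.6 -355.4] rot [-0.0393 -0.001   0.0042]  shift after rot [ -67.4  -34.3 -357. ] n 9.0
 j6 -0.111 jv 0.011
t 20.38 pos [ 0.4587 -0.0275  0.2326] F [-1.61  0.1  -2.41] w 0.0545
 shift now [ -66.9  -48.6 -355.4] rot [-0.0392  0.0032  0.2141]  shift after rot [ -73.   -19.5 -357. ] n 9.0
 j6 -0.111 jv 0.011
t 20.38 pos [ 0.4587 -0.0275  0.2326] F [-1.61  0.1  -2.41] w 0.0545
 shift now [ -66.9  -48.6 -355.4] rot [-0.039  -0.0051 -0.2058]  shift after rot [ -58.7  -47.6 -357. ] n 9.0
 j6 -0.111 jv 0.011
```

Run:
```python
from h import *
A=un("top",[(402.5,168.3),(489.5,158)],.07);B=un("top",[(409.7,224.7),(498.7,211.7)],.047)
print(A.round(4),B.round(4),(A.mean(0)+B.mean(0))/2)
S=np.array([.522,-.384]);y=.09
def sp(x,yy,z): c,s=np.cos(y),np.sin(y); return [S[0]+c*x-s*yy,S[1]+s*x+c*yy,z]
h=.078
P=[sp(a*h,b*.1325,.048+a*.0163+d) for a in(-1,1) for b in(-1,1) for d in(0,.016)]
for n,x0,y0,w,hh in(("top",390,145,120,90),("side",280,110,80,85)):
    im=cv2.imread(f"pics/{n}0.png")
    c=cv2.convertScaleAbs(cv2.resize(im[y0:y0+hh,x0:x0+w],None,fx=6,fy=6,interpolation=3),alpha=1.2)
    for u in pr(n,P): cv2.drawMarker(c,tuple(int(v) for v in (u-[x0,y0]+.5)*6),(0,0,255),0,12,1)
    cv2.imwrite(f"pics/sh_{n}.png",c)
plan((.518-.037,-.304,.28),.09,-.21)
```

```text
[[ 0.5951 -0.2471  0.07  ]
 [ 0.6136 -0.5072  0.07  ]] [[ 0.4302 -0.2574  0.047 ]
 [ 0.4553 -0.5221  0.047 ]] [ 0.5235219  -0.38343422  0.0585    ]
t 20.38 pos [ 0.4587 -0.0275  0.2326] F [-1.61  0.1  -2.41] w 0.0545
 shift now [ -47.1   -8.4 -277.3] rot [-0.039  -0.0051 -0.2058]  shift after rot [ -46.9   -7.3 -277.3] n 7.0
 j6 -0.111 jv 0.011
```

View pics/sh_top.png

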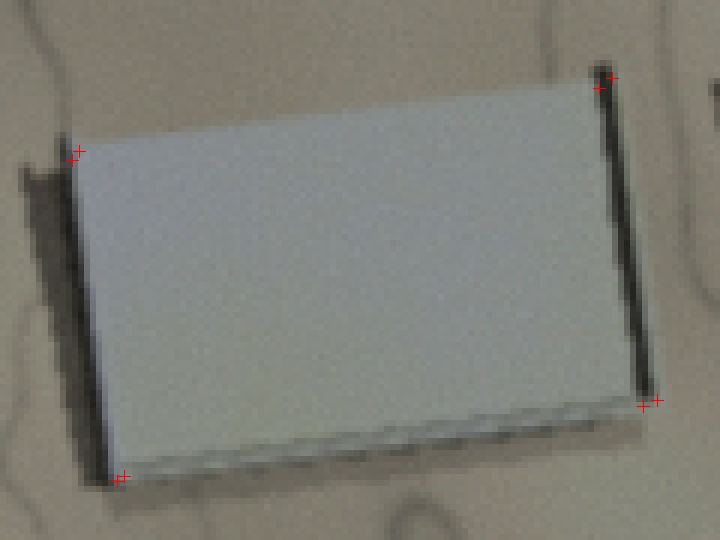

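View pics/sh_side.png

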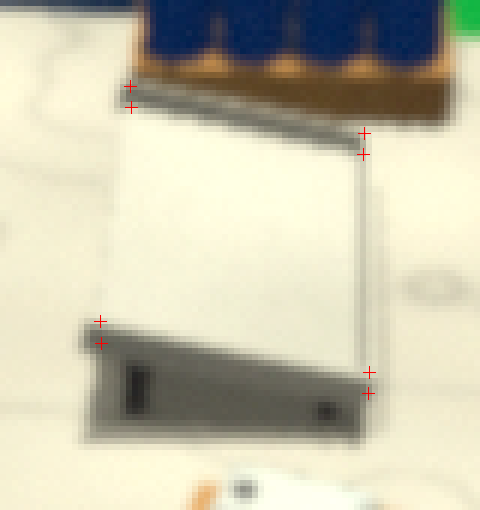

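arm_command:
  moves: [-0.01,0,-0.008,-0.03,0,0,1,-0.018,0,-0.02,0,0,0,1,-0.012,0,-0.028,0,0,0,1,-0.004,0,-0.03,0,0,0,1,0,0,-0.03,0,0,0,1,0,0,-0.03,0,0,0,1,0,0,-0.03,0,0,0,1,0,0,-0.03,0,0,0,1,0,0,-0.025,0,0,0,1,0,0,-0.02,0,0,-0.05,1,0,0,-0.01,0,0,-0.08,1,0,0,-0.003,0,0,-0.05,1,0,0,0,0,0,-0.015,1,0,0,0,0,0,0,1]

```text
clock: 21.55
eef_pos: [0.4924, -0.3084, 0.2829]
tool_rot: [0.574, -0.419, -0.462, -0.53]
ft_force: [0.8, 0.1, -2.6]
grip_width: 0.0547
```

Run:
```python
from h import *
plan((.4734,-.308,.263),.09,-.21)
```

```text
t 21.55 pos [ 0.4924 -0.3084  0.2829] F [ 0.75  0.12 -2.58] w 0.0547
 shift now [15.2 22.9  2.3] rot [-0.0011 -0.0117  0.0129]  shift after rot [15.5 22.7  2.2] n 1.0
 j6 -0.664 jv 0.018
```

arm_command:
  moves: [0,0.01,0.001,0,-0.01,0.012,1,0,0.008,0.001,0,0,0,1,0.008,0.002,0,0,0,0,1,0.01,0,0,0,0,0,1,0.008,0,0,0,0,0,1,0.004,0,0,0,0,0,1,0,0,0,0,0,0,1]

```text
clock: 22.13
eef_pos: [0.478, -0.3047, 0.2449]
tool_rot: [0.568, -0.42, -0.472, -0.527]
ft_force: [-0.6, 0.5, -1.3]
grip_width: 0.0544
```

Run:
```python
from h import *
plan((.4817,-.3074,.2236),.09,-.21)
a=snap("side","s7")
cv2.imwrite("pics/s7z.png",cv2.resize(a[80:220,250:390],None,fx=4,fy=4,interpolation=3))
```

```text
t 22.13 pos [ 0.478  -0.3047  0.2449] F [-0.62  0.46 -1.33] w 0.0544
 shift now [21.5  1.  -3.1] rot [ 0.0025  0.0026 -0.0066]  shift after rot [21.5  1.1 -3. ] n 1.0
 j6 -0.68 jv 0.011
```

View pics/s7z.png

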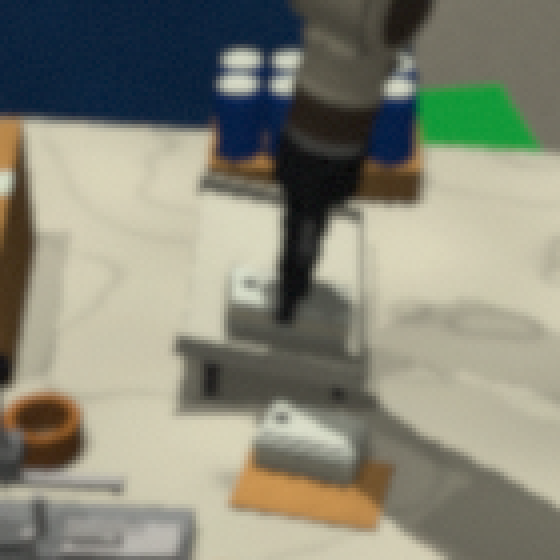

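arm_command:
  moves: [0.006,-0.005,-0.002,0,0,0,1,0.006,0,0,0,0,0,1,0.004,0,0,0,0,0,1,0.001,0,0,0,0,0,1,0.001,0,0,0,0,0,1]

```text
clock: 22.6
eef_pos: [0.4883, -0.3062, 0.2293]
tool_rot: [0.569, -0.42, -0.471, -0.527]
ft_force: [-8.4, 3.2, 14.8]
grip_width: 0.0544
```

arm_command:
  moves: [0.001,0,0,0,0,0,1,0.001,0,0,0,0,0,1]

```text
clock: 22.77
eef_pos: [0.4883, -0.3061, 0.2294]
tool_rot: [0.569, -0.42, -0.471, -0.527]
ft_force: [-3.4, 1.6, 4.7]
grip_width: 0.0544
```

arm_command:
  moves: [0,0,0,0,0,0,-0.5,0,0,0,0,0,0,-0.5,0,0,0,0,0,0,-0.5,0,0,0,0,0,0,-0.5]

```text
clock: 23.1
eef_pos: [0.4895, -0.3069, 0.2312]
tool_rot: [0.571, -0.419, -0.469, -0.528]
ft_force: [0.0, 1.1, 1.1]
grip_width: 0.0637
```

Run:
```python
from h import *
plan((.47,-.308,.29),.09,-.21)
a=snap("side","s8")
cv2.imwrite("pics/s8z.png",cv2.resize(a[80:220,250:390],None,fx=4,fy=4,interpolation=3))
```

```text
t 23.1 pos [ 0.4895 -0.3069  0.2312] F [0.03 1.12 1.09] w 0.0637
 shift now [-61.6   6.8   0.5] rot [ 0.0035 -0.0024 -0.0001]  shift after rot [-61.6   6.8   0.6] n 2.0
 j6 -0.672 jv 0.006
```

View pics/s8z.png

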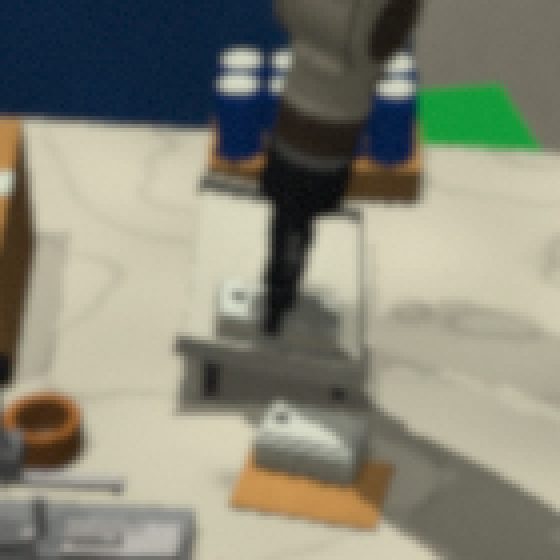

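arm_command:
  moves: [-0.01,0,0,0,0,0,-0.5,-0.02,0,0,0,0,0,-0.5,-0.02,0,0,0,0,0,-1,-0.015,0,0,0,0,0,-1,-0.01,0,0,0,0,0.06,-1,0,0,0.01,0.1,0,0.06,-1,0,0,0.02,0.1,0,0.06,-1,0,0,0.025,0.08,0,0.02,-1,0,0,0.025,0.04,0,0,-1,0,0,0.02,0,0,0,-1,0,0,0.01,0,0,0,-1,0,0,0,0,0,0,-1]

```text
clock: 24.15
eef_pos: [0.4874, -0.198, 0.3173]
tool_rot: [-0.433, 0.553, 0.436, 0.562]
ft_force: [-1.1, 0.4, 0.7]
grip_width: 0.0852
```

Run:
```python
from h import *
plan((.467,-.146,.27),-.23,0)
a=snap("side","s9")
cv2.imwrite("pics/s9z.png",cv2.resize(a[90:270,230:400],None,fx=3.3,fy=3.3,interpolation=3))
b=snap("top","t9")
cv2.imwrite("pics/t9.png",b)
```

```text
t 24.15 pos [ 0.4874 -0.198   0.3173] F [-1.06  0.39  0.72] w 0.0852
 shift now [47.7 32.7 44.8] rot [-0.0168  0.012   0.0049]  shift after rot [47.3 31.7 45.9] n 2.0
 j6 -0.142 jv 0.015
```

View pics/s9z.png

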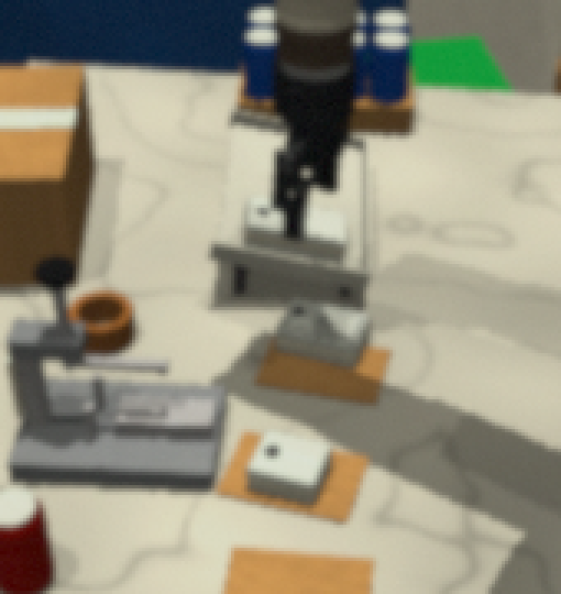

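View pics/t9.png

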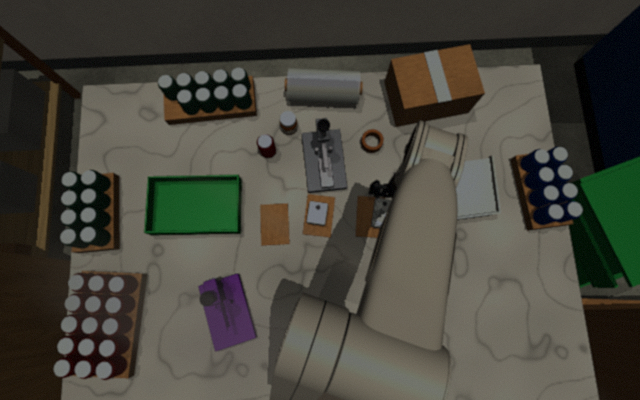

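arm_command:
  moves: [0,0.01,0.015,0,0,0,-1,0,0.01,0.03,0,0,0,-1,0,0.01,0.035,0,0,0,-1,0,0.005,0.035,0,0,0,-1,0,0,0.035,0,0,0,-1,0,0,0.035,0,0,0,-1,0,0,0.035,0,0,0,-1,0,0,0.03,0,0,0,-1,0,0,0.015,0,0,0,-1,0,0,0.005,0,0,0,-1]

```text
clock: 25.08
eef_pos: [0.5249, 0.0661, 0.3198]
tool_rot: [-0.429, 0.559, 0.425, 0.567]
ft_force: [0.0, -0.6, -0.4]
grip_width: 0.0858
```

Run:
```python
from h import *
plan((.467,-.146,.27),-.23,0)
b=snap("top","t10")
tin(b,(345,390,190,245)); tin(b,(400,436,165,222),.07)
cv2.imwrite("pics/t10z.png",cv2.convertScaleAbs(cv2.resize(b[150:250,330:500],None,fx=4.7,fy=4.7,interpolation=3),alpha=1.4))
```

```text
t 25.08 pos [0.5249 0.0661 0.3198] F [ 0.02 -0.65 -0.37] w 0.0858
 shift now [  48.6   -0.9 -220.2] rot [-0.0431  0.0053  0.0115]  shift after rot [  49.8    8.1 -219.7] n 6.0
 j6 0.398 jv 0.102
tin c [ 0.4711 -0.1814] sides [0.0459 0.0818] yaw -0.123 [ 28   9  17  29 417]
tin c [ 0.5326 -0.291 ] sides [0.0957 0.1422] yaw -0.138 [   0    0   36   57 1458]
```

View pics/t10z.png

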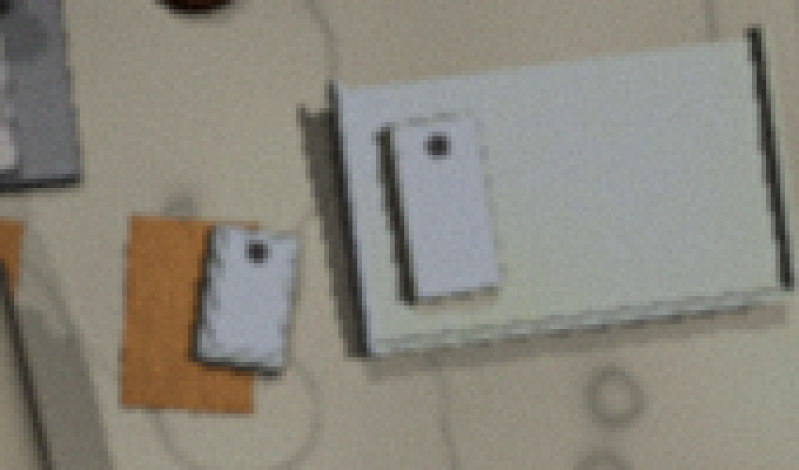

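Run:
```python
from h import *
b=cv2.imread("pics/t10.png")
tin(b,(366,397,193,235));
# corner-based from zoom: 
z=np.array([(215,228),(298,237),(281,375),(193,358)])/4.7+[330,150]-.4
w=un("top",z,.035); print(w.round(4),w.mean(0))
```

```text
tin c [ 0.4724 -0.1843] sides [0.0509 0.082 ] yaw -0.238 [  7   6  20  29 466]
[[ 0.517  -0.1654  0.035 ]
 [ 0.5085 -0.2175  0.035 ]
 [ 0.4211 -0.1991  0.035 ]
 [ 0.4346 -0.145   0.035 ]] [ 0.47030494 -0.18174257  0.035     ]
```

arm_command:
  moves: [0,0,-0.015,0,0,0,-0.8,0,0,-0.03,0,0,0,-0.8,0,0,-0.035,0,0,0,-0.8,0,0,-0.035,0,0,0,-0.8,0,0,-0.035,0,0,0,-0.8,0,0,-0.035,0,0,0,-0.8,0,0,-0.03,0,0,0,-0.8,0,0,-0.018,0,0,0,-0.8,0,0,-0.008,0,0,0,-0.8,0,0,0,0,0,0,-0.8]

```text
clock: 25.97
eef_pos: [0.4513, -0.1909, 0.3181]
tool_rot: [-0.426, 0.565, 0.419, 0.569]
ft_force: [0.2, 0.2, -0.2]
grip_width: 0.077
```

Run:
```python
from h import *
plan((.472,-.183,.23),-.21,0)
```

```text
t 25.97 pos [ 0.4513 -0.1909  0.3181] F [ 0.21  0.16 -0.2 ] w 0.077
 shift now [ 88.2 -16.6  13.6] rot [-0.0799 -0.0023  0.0113]  shift after rot [ 88.1 -18.6  12. ] n 3.0
 j6 -0.11 jv 0.061
```

arm_command:
  moves: [0.01,-0.01,0.007,-0.06,0,0.01,-0.8,0.02,-0.007,0.004,-0.01,0,0,-0.8,0.025,0,0,0,0,0,-0.8,0.018,0,0,0,0,0,-0.8,0.006,0,0,0,0,0,-0.8,0,0,0,0,0,0,-0.8]

```text
clock: 26.47
eef_pos: [0.4684, -0.1919, 0.2386]
tool_rot: [-0.442, 0.554, 0.437, 0.554]
ft_force: [0.9, 0.2, -0.4]
grip_width: 0.0769
```

Run:
```python
from h import *
plan((.472,-.183,.182),-.21,0)
a=snap("side","s11")
cv2.imwrite("pics/s11z.png",cv2.resize(a[120:240,260:400],None,fx=5,fy=5,interpolation=3))
```

```text
t 26.47 pos [ 0.4684 -0.1919  0.2386] F [ 0.89  0.2  -0.36] w 0.0769
 shift now [56.6 -1.2  9.8] rot [-0.0202 -0.0045  0.0049]  shift after rot [56.6 -1.7  9.5] n 2.0
 j6 -0.158 jv 0.012
```

View pics/s11z.png

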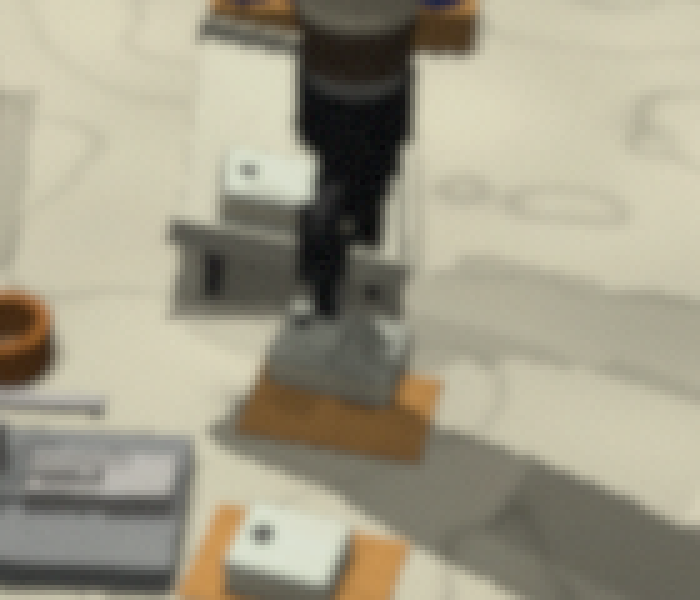

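arm_command:
  moves: [0,-0.001,0.006,-0.015,0,0.004,-0.8,0.01,0,0.003,0,0,0,-0.8,0.015,0,0,0,0,0,-0.8,0.012,0,0,0,0,0,-0.8,0.006,0,0,0,0,0,-0.8,0.002,0,0,0,0,0,-0.8,0,0,0,0,0,0,-0.8]

```text
clock: 27.1
eef_pos: [0.4751, -0.1828, 0.1977]
tool_rot: [-0.449, 0.549, 0.439, 0.551]
ft_force: [-0.4, 0.0, 0.3]
grip_width: 0.0767
```

Run:
```python
from h import *
plan((.472,-.183,.182),-.21,0)
a=snap("side","s12")
cv2.imwrite("pics/s12z.png",cv2.resize(a[120:240,260:400],None,fx=5,fy=5,interpolation=3))
```

```text
t 27.1 pos [ 0.4751 -0.1828  0.1977] F [-0.42  0.01  0.27] w 0.0767
 shift now [15.7  3.2 -0.8] rot [-0.002  -0.0062  0.0132]  shift after rot [15.7  2.9 -0.9] n 1.0
 j6 -0.154 jv 0.005
```

View pics/s12z.png

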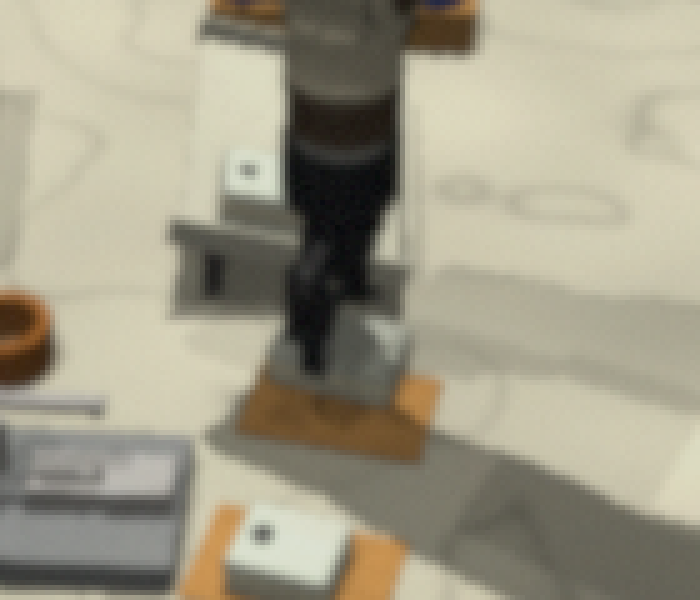

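arm_command:
  moves: [0.004,0.005,-0.001,0,-0.005,0.01,-0.8,0.006,0.002,0,0,0,0,-0.8,0.003,0,0,0,0,0,-0.8,0,0,0,0,0,0,1,0,0,0,0,0,0,1,0,0,0,0,0,0,1,0,0,0,0,0,0,1,0,0,0,0,0,0,1,0,0,0,0,0,0,1,0,0,0,0,0,0,1]

```text
clock: 27.98
eef_pos: [0.4683, -0.1828, 0.186]
tool_rot: [-0.446, 0.549, 0.442, 0.551]
ft_force: [-0.2, -0.2, -0.2]
grip_width: 0.0545
```

Run:
```python
from h import *
plan((.472,-.183,.231),-.21,0)
a=snap("side","s13")
cv2.imwrite("pics/s13z.png",cv2.resize(a[120:240,260:400],None,fx=5,fy=5,interpolation=3))
```

```text
t 27.98 pos [ 0.4683 -0.1828  0.186 ] F [-0.21 -0.2  -0.16] w 0.0545
 shift now [-45.   -4.    0.6] rot [-0.0024 -0.0016  0.0065]  shift after rot [-45.   -3.7   0.6] n 2.0
 j6 -0.16 jv 0.002
```

View pics/s13z.png

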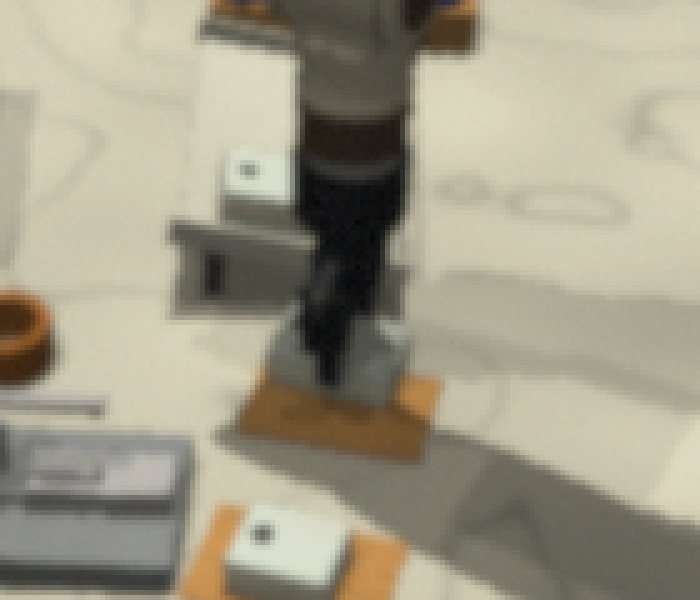

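arm_command:
  moves: [-0.01,0,0,0,0,0,1,-0.018,0,0,0,0,0,1,-0.014,0,0,0,0,0,1,-0.004,0,0.01,-0.1,0,0,1,0,0,0.02,-0.1,0,0,1,0,0.003,0.025,-0.05,0,0,1,0,0.003,0.025,0,0,0,1,0,0.003,0.025,0,0,0,1,0,0.003,0.02,0,0,0,1,0,0,0.012,0,0,0,1,0,0,0.005,0,0,0,1,0,0,0,0,0,0,1]

```text
clock: 29.03
eef_pos: [0.4564, -0.0369, 0.2403]
tool_rot: [0.515, -0.486, -0.508, -0.49]
ft_force: [0.6, -1.3, -1.9]
grip_width: 0.0551
```

Run:
```python
from h import *
plan((.45,-.0285,.234),.05,0)
plan((.602,-.021,.234),.05,0)
```

```text
t 29.03 pos [ 0.4564 -0.0369  0.2403] F [ 0.6  -1.34 -1.87] w 0.0551
 shift now [6.2 6.1 8.7] rot [-0.003  -0.0038  0.0105]  shift after rot [6.3 6.  8.7] n 1.0
 j6 -0.127 jv 0.013
t 29.03 pos [ 0.4564 -0.0369  0.2403] F [ 0.6  -1.34 -1.87] w 0.0551
 shift now [   7.8 -146.1    9. ] rot [-0.003  -0.0038  0.0105]  shift after rot [   6.3 -146.2    8.6] n 4.0
 j6 -0.127 jv 0.013
```

arm_command:
  moves: [0.004,0,0.006,0,-0.004,0.008,1,0.002,0,0.002,0,0,0,1,0,-0.012,0,0,0,0,1,0,-0.02,0,0,0,0,1,0,-0.02,0,0,0,0,1,0,-0.012,0,0,0,0,1,0,-0.005,0,0,0,0,1,0,0,0,0,0,0,1]

```text
clock: 29.7
eef_pos: [0.5275, -0.0293, 0.2323]
tool_rot: [-0.51, 0.491, 0.51, 0.489]
ft_force: [-0.7, -0.2, -2.4]
grip_width: 0.055
```

Run:
```python
from h import *
plan((.602,-.021,.233),.05,0)
a=snap("side","s14")
cv2.imwrite("pics/s14z.png",cv2.resize(a[150:270,200:320],None,fx=5,fy=5,interpolation=3))
```

```text
t 29.7 pos [ 0.5275 -0.0293  0.2323] F [-0.67 -0.23 -2.41] w 0.055
 shift now [ -0.9 -74.8   5.3] rot [-0.0101 -0.001  -0.0015]  shift after rot [ -0.7 -74.9   4.5] n 2.0
 j6 -0.095 jv 0.014
```

View pics/s14z.png

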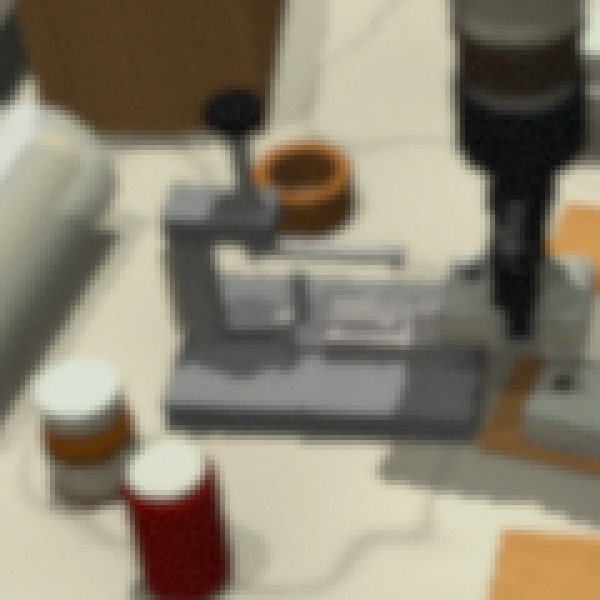

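arm_command:
  moves: [0,-0.008,0.004,-0.008,0,0,1,0,-0.015,0,0,0,0,1,0,-0.018,0,0,0,-0.003,1,0,-0.015,0,0,0,-0.003,1,0,-0.008,0,0,0,0,1,0,-0.003,0,0,0,0,1,0,0,0,0,0,0,1]

```text
clock: 30.33
eef_pos: [0.5923, -0.022, 0.2299]
tool_rot: [-0.51, 0.489, 0.513, 0.487]
ft_force: [-0.6, 0.4, -0.9]
grip_width: 0.0544
```

Run:
```python
from h import *
plan((.602,-.021,.228),.05,0)
a=snap("side","s15")
cv2.imwrite("pics/s15z.png",cv2.resize(a[150:270,200:320],None,fx=5,fy=5,interpolation=3))
```

```text
t 30.33 pos [ 0.5923 -0.022   0.2299] F [-0.56  0.4  -0.86] w 0.0544
 shift now [ 1.9 -9.8  0.5] rot [-0.0025  0.0002 -0.0049]  shift after rot [ 1.9 -9.7  0.5] n 1.0
 j6 -0.085 jv 0.008
```

View pics/s15z.png

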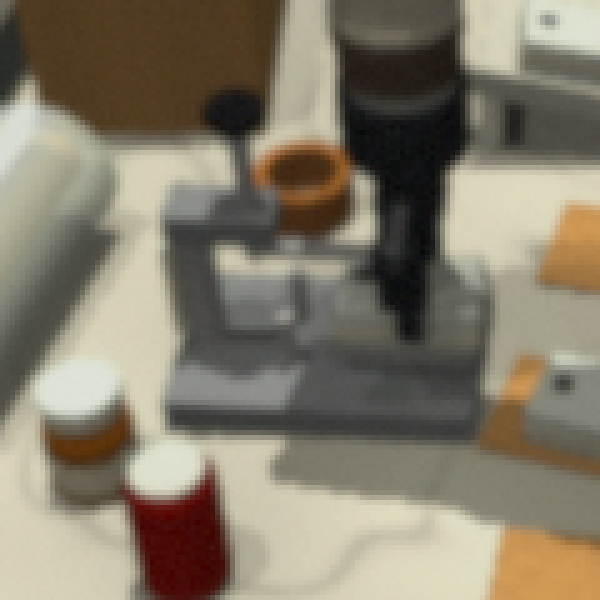

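arm_command:
  moves: [-0.001,-0.005,0,0,0,-0.005,1,0,-0.003,0,0,0,0,1,0.001,-0.001,0,0,0,0,1,0.001,0,0,0,0,0,1]

```text
clock: 30.72
eef_pos: [0.5996, -0.0215, 0.229]
tool_rot: [-0.511, 0.488, 0.512, 0.488]
ft_force: [0.2, 0.4, -2.2]
grip_width: 0.0544
```

arm_command:
  moves: [0.001,0,0,0,0,0,1,0.001,0,0,0,0,0,1]

```text
clock: 30.88
eef_pos: [0.5993, -0.0215, 0.2281]
tool_rot: [-0.511, 0.488, 0.512, 0.488]
ft_force: [-2.5, 0.4, 9.1]
grip_width: 0.0547
```

arm_command:
  moves: [0.001,0,0,0,0,0,1,0.001,0,0,0,0,0,1]

```text
clock: 31.05
eef_pos: [0.599, -0.0215, 0.2281]
tool_rot: [-0.512, 0.488, 0.512, 0.488]
ft_force: [-2.4, 0.9, 5.3]
grip_width: 0.0544
```

Run:
```python
from h import *
plan((.602,-.021,.228),.05,0)
```

```text
t 31.05 pos [ 0.599  -0.0215  0.2281] F [-2.36  0.9   5.26] w 0.0544
 shift now [ 0.1 -3.   0.3] rot [-0.0026  0.0003 -0.0003]  shift after rot [ 0.1 -3.   0.3] n 1.0
 j6 -0.083 jv 0.015
```

Contact at 0.228 as expected. Release, rise, shut, and go to the knob.

arm_command:
  moves: [0,0,0,0,0,0,-1,0,0,0,0,0,0,-1,0,0,0,0,0,0,-1,0,0,0,0,0,0,-1,0,0,0,0,0,0,-1,-0.005,0,0,0,0,0,-1,-0.01,0,0,0,0,0,-1,-0.015,0,0,0,0,0,-1,-0.025,0,0,0,0,0,-1,-0.03,0,0,0,0,0,-1,-0.03,0,0,0,0,0,-1,-0.03,0,0,0,0,0,1,-0.018,0,0,0,0,0,1,-0.008,0,0,0,0,0,1,0,0,0,0,0,0,1]

```text
clock: 32.3
eef_pos: [0.5979, -0.0216, 0.411]
tool_rot: [-0.511, 0.488, 0.512, 0.488]
ft_force: [-0.4, 0.4, -0.2]
grip_width: 0.0387
```

Run:
```python
from h import *
a=snap("side","s16")
cv2.imwrite("pics/s16z.png",cv2.resize(a[150:270,200:320],None,fx=5,fy=5,interpolation=3))
plan((.687,-.017,.405),.05)
```

```text
t 32.35 pos [ 0.5979 -0.0216  0.4101] F [-0.08  0.05  0.78] w 0.0307
 shift now [  4.9 -89.3   0.4] rot [-0.0028  0.0003 -0.0017]  shift after rot [  5.1 -89.3   0.2] n 3.0
 j6 -0.083 jv 0.052
```

View pics/s16z.png

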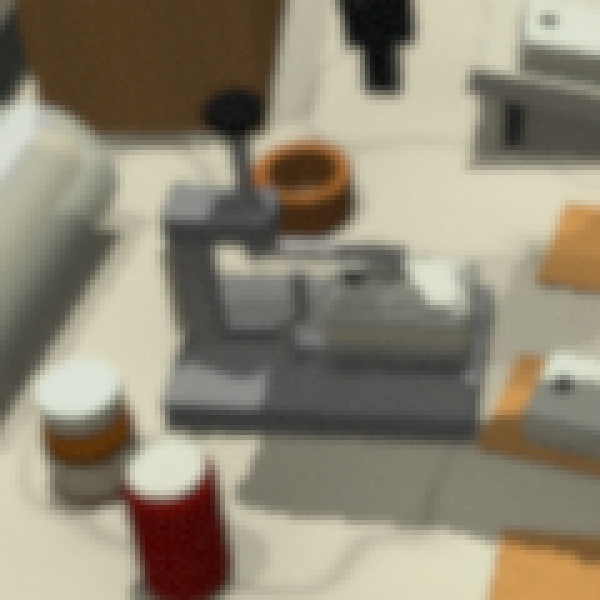

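arm_command:
  moves: [0,-0.012,0,0,0,0,1,0,-0.022,0,0,0,0,1,0,-0.022,0,0,0,0,1,0,-0.018,0,0,0,0,1,0,-0.009,0,0,0,0,1,0.005,-0.003,0,0,0,-0.004,1,0.01,0,0,0,0,-0.004,1,0.006,0,0,0,0,0,1,0.004,0,0,0,0,0,1,0.002,0,0,0,0,0,1]

```text
clock: 33.18
eef_pos: [0.6843, -0.0174, 0.3669]
tool_rot: [-0.508, 0.491, 0.515, 0.485]
ft_force: [-2.0, -0.4, 16.4]
grip_width: -0.0001
```

arm_command:
  moves: [0.002,0,0,0,0,0,1]

```text
clock: 33.27
eef_pos: [0.6838, -0.0174, 0.367]
tool_rot: [-0.509, 0.49, 0.514, 0.486]
ft_force: [-2.7, -0.0, 12.3]
grip_width: 0.0002
```

Run:
```python
from h import *
plan((.687,-.017,.37),.05)
```

```text
t 33.27 pos [ 0.6838 -0.0174  0.367 ] F [-2.66 -0.03 12.33] w 0.0002
 shift now [-3.  -3.1  0.3] rot [-0.0031  0.0017 -0.0098]  shift after rot [-3.  -3.2  0.3] n 1.0
 j6 -0.073 jv 0.064
```

arm_command:
  moves: [0.002,0,0,0,0,0,1,0.002,0,0,0,0,0,1,0.002,0,0,0,0,0,1,0.002,0,0,0,0,0,1,0.002,0,0,0,0,0,1,0.002,0,0,0,0,0,1]

```text
clock: 33.77
eef_pos: [0.6809, -0.0174, 0.3672]
tool_rot: [0.513, -0.486, -0.51, -0.49]
ft_force: [-1.0, -0.1, 6.2]
grip_width: -0.0
```

Run:
```python
from h import *
plan((.6,-.021,.4),.05)
```

```text
t 33.77 pos [ 0.6809 -0.0174  0.3672] F [-1.   -0.13  6.21] w -0.0
 shift now [-33.4  80.7   0.2] rot [-0.0033  0.001   0.0067]  shift after rot [-32.8  81.    0.5] n 3.0
 j6 -0.073 jv 0.058
```

arm_command:
  moves: [-0.02,0,0,0,0,0.006,1,-0.012,0,0,0,0,0,1,-0.005,0.01,0,0,0,0,-1,0,0.02,0,0,0,0,-1,0,0.02,0,0,0,0,-1,0,0.016,0,0,0,0,-1,0,0.009,0,0,0,0,-1,0,0.004,0,0,0,0,-1,0,0,0,0,0,0,-1]

```text
clock: 34.52
eef_pos: [0.592, -0.0215, 0.4031]
tool_rot: [-0.509, 0.49, 0.514, 0.486]
ft_force: [-0.5, -0.4, -0.2]
grip_width: 0.083
```

Run:
```python
from h import *
plan((.6,-.0215,.226),.05)
```

```text
t 34.52 pos [ 0.592  -0.0215  0.4031] F [-0.53 -0.39 -0.24] w 0.083
 shift now [177.   -9.7  -0.7] rot [-0.0037  0.0017 -0.0097]  shift after rot [177.1  -8.   -0.4] n 5.0
 j6 -0.083 jv 0.021
```

arm_command:
  moves: [0.02,-0.002,0,0,0,-0.005,-1,0.03,0,0,0,0,0,-1,0.03,0,0,0,0,0,-1,0.03,0,0,0,0,0,-1,0.025,0,0,0,0,0,-1,0.016,0,0,0,0,0,-1,0.009,0,0,0,0,0,-1,0.004,0,0,0,0,0,-1,0,0,0,0,0,0,-1,0,0,0,0,0,0,-1]

```text
clock: 35.35
eef_pos: [0.5968, -0.021, 0.2337]
tool_rot: [0.512, -0.487, -0.511, -0.489]
ft_force: [0.3, -0.3, -0.1]
grip_width: 0.0856
```

Run:
```python
from h import *
plan((.6,-.0215,.226),.05)
```

```text
t 35.35 pos [ 0.5968 -0.021   0.2337] F [ 0.32 -0.34 -0.07] w 0.0856
 shift now [ 7.7 -3.1 -0.6] rot [-0.0037  0.0013  0.0028]  shift after rot [ 7.7 -3.2 -0.6] n 1.0
 j6 -0.082 jv 0.014
```

arm_command:
  moves: [0.004,-0.002,0,0,0,0.003,-1,0.002,0,0,0,0,0,-1,0,0,0,0,0,0,1,0,0,0,0,0,0,1,0,0,0,0,0,0,1,0,0,0,0,0,0,1,0,0,0,0,0,0,1,0,0,0,0,0,0,1,0,0,0,0,0,0,1]

```text
clock: 36.1
eef_pos: [0.6017, -0.0211, 0.2336]
tool_rot: [0.514, -0.485, -0.509, -0.491]
ft_force: [-0.2, 0.5, -1.0]
grip_width: 0.0543
```

arm_command:
  moves: [-0.002,0,0,0,0,0,1,-0.001,0,0,0,0,0,1]

```text
clock: 36.27
eef_pos: [0.6012, -0.021, 0.236]
tool_rot: [0.514, -0.486, -0.509, -0.491]
ft_force: [0.2, -1.1, -1.7]
grip_width: 0.0544
```

Run:
```python
from h import *
plan((.45,-.0285,.23),.05)
```

```text
t 36.27 pos [ 0.6012 -0.021   0.236 ] F [ 0.16 -1.15 -1.74] w 0.0544
 shift now [  4.6 151.4  -0.5] rot [-0.0037  0.0004  0.0092]  shift after rot [6.000e+00 1.514e+02 1.000e-01] n 4.0
 j6 -0.081 jv 0.025
```

arm_command:
  moves: [0,0.008,0,0,0,0.005,1,0,0.015,0,0,0,0,1,0,0.022,0,0,0,0,1,0,0.025,0,0,0,0,1,0,0.025,0,0,0,0,1,0,0.02,0,0,0,0,1,0,0.01,0,0,0,0,1,0,0.004,0,0,0,0,1]

```text
clock: 36.93
eef_pos: [0.4635, -0.0271, 0.2341]
tool_rot: [0.512, -0.488, -0.511, -0.489]
ft_force: [-0.5, 0.9, -0.5]
grip_width: 0.0546
```

Run:
```python
from h import *
plan((.521,.33,.30),.04)
a=snap("side","s17")
cv2.imwrite("pics/s17z.png",cv2.resize(a[150:290,200:360],None,fx=4,fy=4,interpolation=3))
print(un("top",[(148,178),(241,175),(241,233),(146,233)],.055).mean(0))
```

```text
t 36.93 pos [ 0.4635 -0.0271  0.2341] F [-0.52  0.86 -0.49] w 0.0546
 shift now [-65.7 -74.2 354. ] rot [0.0067 0.0005 0.0008]  shift after rot [-65.9 -71.7 354.5] n 9.0
 j6 -0.105 jv 0.154
[0.52111837 0.36842879 0.055     ]
```

View pics/s17z.png

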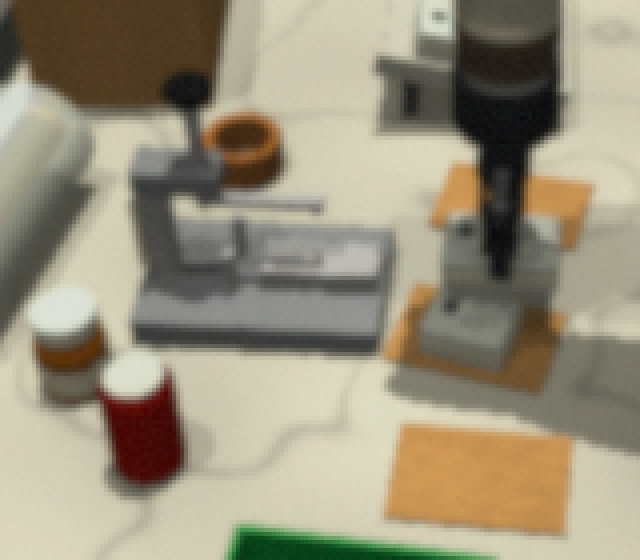

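arm_command:
  moves: [-0.015,0,0,0,0,0,1,-0.025,-0.005,0.015,0,0,0,1,-0.02,-0.008,0.025,0,0,0,1,-0.005,-0.008,0.03,0,0,0,1,0,-0.008,0.035,0,0,0,1,0,-0.008,0.035,0,0,0,1,0,-0.008,0.035,0,0,0,1,0,-0.008,0.035,0,0,0,1,0,-0.008,0.035,0,0,0,1,0,-0.005,0.035,0,0,0,1,0,-0.003,0.03,0,0,0,1,0,0,0.018,0,0,0,1,0,0,0.008,0,0,0,1,0,0,0,0,0,0,1]

```text
clock: 38.15
eef_pos: [0.5274, 0.3311, 0.3047]
tool_rot: [0.512, -0.484, -0.508, -0.495]
ft_force: [0.7, -0.9, -0.9]
grip_width: 0.0543
```

Run:
```python
from h import *
plan((.521,.32,.19),.04)
```

```text
t 38.15 pos [0.5274 0.3311 0.3047] F [ 0.66 -0.93 -0.89] w 0.0543
 shift now [114.5   8.5 -11.6] rot [0.0007 0.0067 0.0149]  shift after rot [114.7   6.8 -10.8] n 3.0
 j6 0.52 jv 0.017
```

arm_command:
  moves: [0.01,0.004,-0.006,0,0.006,0.012,1,0.02,0.002,-0.004,0,0,0,1,0.025,0,0,0,0,0,1,0.025,0,0,0,0,0,1,0.015,0,0,0,0,0,1,0.006,0,0,0,0,0,1,0.002,0,0,0,0,0,1,0,0,0,0,0,0,1]

```text
clock: 38.82
eef_pos: [0.5217, 0.3074, 0.1953]
tool_rot: [0.508, -0.496, -0.506, -0.49]
ft_force: [0.4, -0.3, -1.2]
grip_width: 0.0544
```

Run:
```python
from h import *
plan((.521,.32,.187),.04)
a=snap("side","s18")
cv2.imwrite("pics/s18z.png",cv2.resize(a[250:400,200:380],None,fx=4,fy=4,interpolation=3))
```

```text
t 38.82 pos [0.5217 0.3074 0.1953] F [ 0.44 -0.31 -1.16] w 0.0544
 shift now [ 8.2  0.3 12.7] rot [-0.0111 -0.0076 -0.0035]  shift after rot [ 8.3  0.2 12.6] n 1.0
 j6 0.505 jv 0.024
```

View pics/s18z.png

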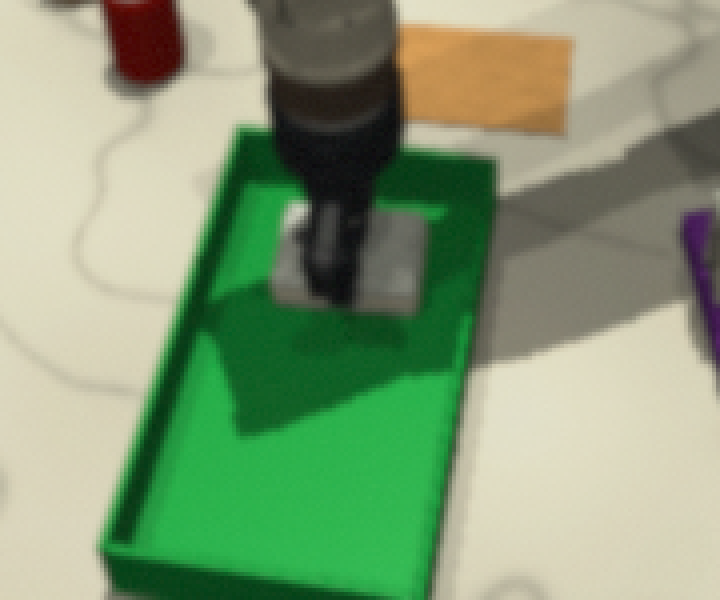

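arm_command:
  moves: [0,0,0.006,-0.01,-0.006,0,1,0.003,0,0.003,0,0,0,1,0.002,0,0,0,0,0,1,0.001,0,0,0,0,0,1,0.001,0,0,0,0,0,1,0.001,0,0,0,0,0,1]

```text
clock: 39.37
eef_pos: [0.5238, 0.3185, 0.1928]
tool_rot: [0.51, -0.487, -0.509, -0.493]
ft_force: [0.1, 0.8, -0.9]
grip_width: 0.0547
```

arm_command:
  moves: [0.001,0,0,0,0,0,1,0.001,0,0,0,0,0,1]

```text
clock: 39.53
eef_pos: [0.5237, 0.3187, 0.1924]
tool_rot: [0.511, -0.487, -0.509, -0.493]
ft_force: [-3.5, -0.9, 6.7]
grip_width: 0.0545
```

Touching the crate floor. Release and lift.

arm_command:
  moves: [0,0,0,0,0,0,-0.9,0,0,0,0,0,0,-0.9,0,0,0,0,0,0,-0.9,0,0,0,0,0,0,-0.9,-0.006,0,0,0,0,0,-0.9,-0.015,0,0,0,0,0,-1,-0.025,0,0,0,0,0,-1,-0.03,0,0,0,0,0,-1,-0.02,0,-0.015,0,0,0,-1,-0.01,0,-0.03,0.05,0,0,-1,0,0,-0.035,0.05,0,0,-1,0,0,-0.035,0.05,0,0,-1,0,0,-0.035,0.03,0,0,-1,0,0,-0.035,0,0,0,-1,0,0,-0.025,0,0,0,-1,0,0,-0.01,0,0,0,-1,0,0,0,0,0,0,-1]

```text
clock: 40.95
eef_pos: [0.5087, 0.0932, 0.3081]
tool_rot: [-0.465, 0.528, 0.461, 0.541]
ft_force: [-0.1, 1.5, -0.3]
grip_width: 0.0852
```

Run:
```python
from h import *
plan((.482,.011,.23),-.16)
a=snap("side","s19"); b=snap("top","t19")
cv2.imwrite("pics/s19z.png",cv2.resize(a[190:400,190:390],None,fx=2.8,fy=2.8,interpolation=3))
tin(b,(303,336,194,238))
```

```text
t 40.95 pos [0.5087 0.0932 0.3081] F [-0.09  1.53 -0.33] w 0.0852
 shift now [ 77.   16.  -85.9] rot [0.0165 0.01   0.0167]  shift after rot [ 78.1  13.3 -85.4] n 3.0
 j6 0.324 jv 0.013
tin c [ 4.955e-01 -3.000e-04] sides [0.0305 0.0377] yaw 0.742 [ 11   9  13  12 128]
```

View pics/s19z.png

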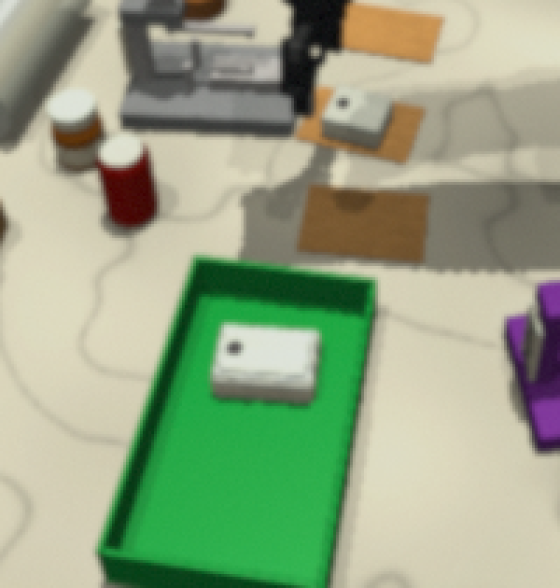

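View pics/t19.png

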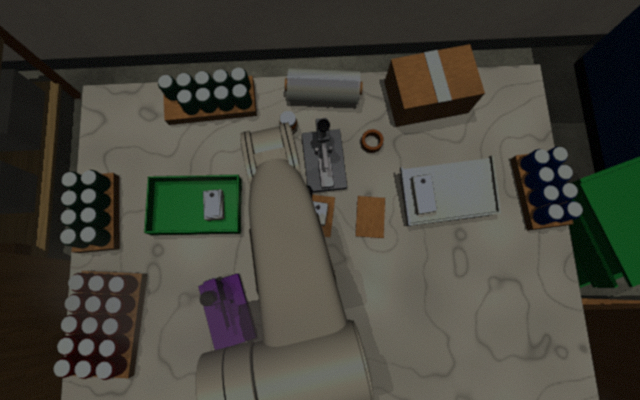

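arm_command:
  moves: [0,0.005,-0.015,0.012,0.008,0.012,-1,0,0.005,-0.025,0,0,0,-1,0.01,0.001,-0.022,0,0,0,-1,0.02,0,-0.01,0,0,0,-1,0.02,0,-0.003,0,0,0,-1,0.015,0,0,0,0,0,-1,0.005,0,0,0,0,0,-1,0,0,0,0,0,0,-1]

```text
clock: 41.72
eef_pos: [0.4895, 0.0285, 0.2364]
tool_rot: [-0.465, 0.53, 0.463, 0.536]
ft_force: [-0.3, 0.6, 0.0]
grip_width: 0.0856
```

Run:
```python
from h import *
plan((.482,.011,.184),-.16)
```

```text
t 41.72 pos [0.4895 0.0285 0.2364] F [-0.26  0.61  0.  ] w 0.0856
 shift now [ 52.3   5.4 -18.7] rot [0.022  0.0054 0.0076]  shift after rot [ 52.4   4.6 -18.5] n 2.0
 j6 0.195 jv 0.017
```

arm_command:
  moves: [0,0.003,-0.009,0.018,0.005,0.007,-1,0,0.002,-0.007,0,0,0,-1,0.01,0,-0.001,0,0,0,-1,0.012,0,0,0,0,0,-1,0.005,0,0,0,0,0,-1,0,0,0,0,0,0,-1]

```text
clock: 42.22
eef_pos: [0.4834, 0.0126, 0.211]
tool_rot: [-0.461, 0.535, 0.459, 0.539]
ft_force: [0.6, -0.3, 0.6]
grip_width: 0.0852
```

Run:
```python
from h import *
plan((.482,.011,.184),-.16)
a=snap("side","s20")
cv2.imwrite("pics/s20z.png",cv2.resize(a[150:270,240:380],None,fx=5,fy=5,interpolation=3))
```

```text
t 42.22 pos [0.4834 0.0126 0.211 ] F [ 0.56 -0.28  0.62] w 0.0852
 shift now [27.   1.3 -1.8] rot [0.0058 0.0009 0.0062]  shift after rot [27.   1.1 -1.8] n 1.0
 j6 0.18 jv 0.006
```

View pics/s20z.png

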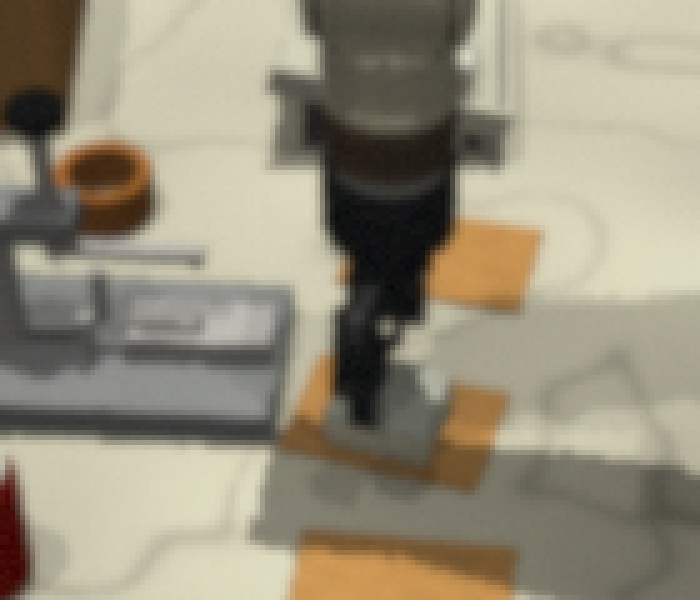

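arm_command:
  moves: [0.008,0.004,-0.001,0.004,0,0.005,-1,0.01,0.002,0,0,0,0,-1,0.006,0,0,0,0,0,-1,0.002,0,0,0,0,0,-1,0,0,0,0,0,0,-1]

```text
clock: 42.68
eef_pos: [0.4777, 0.0125, 0.185]
tool_rot: [-0.459, 0.537, 0.458, 0.539]
ft_force: [0.1, 0.5, 0.2]
grip_width: 0.0854
```

Run:
```python
from h import *
plan((.477,.011,.183),-.16)
a=snap("side","s21")
cv2.imwrite("pics/s21z.png",cv2.resize(a[150:270,240:380],None,fx=5,fy=5,interpolation=3))
```

```text
t 42.68 pos [0.4777 0.0125 0.185 ] F [0.09 0.48 0.24] w 0.0854
 shift now [ 2.   0.4 -1.6] rot [0.0011 0.0016 0.0039]  shift after rot [ 2.   0.4 -1.6] n 1.0
 j6 0.185 jv 0.004
```

View pics/s21z.png

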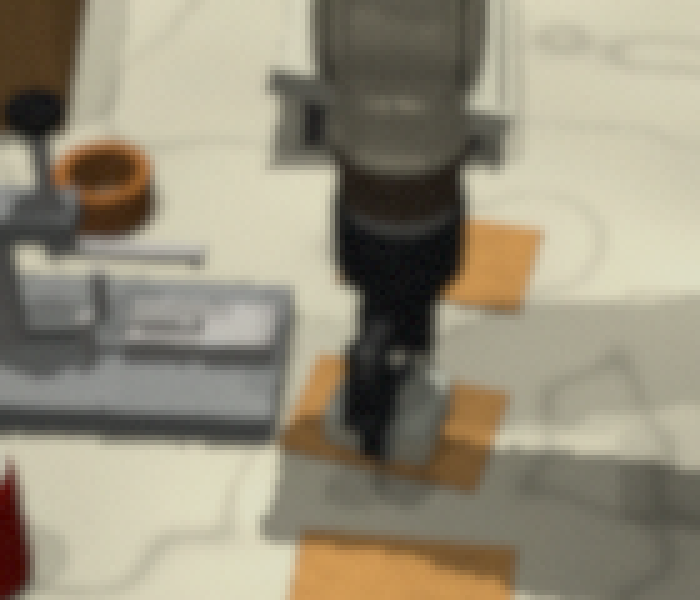

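arm_command:
  moves: [0.001,0,-0.001,0,0,0.003,-1,0,0,0,0,0,0,1,0,0,0,0,0,0,1,0,0,0,0,0,0,1,0,0,0,0,0,0,1,0,0,0,0,0,0,1,0,0,0,0,0,0,1,0,0,0,0,0,0,1]

```text
clock: 43.4
eef_pos: [0.4786, 0.0114, 0.1861]
tool_rot: [-0.459, 0.537, 0.458, 0.54]
ft_force: [0.0, 0.7, -1.0]
grip_width: 0.0548
```

arm_command:
  moves: [-0.01,0,0,0,0,0,1,-0.018,0,0,0,0,0,1,-0.012,0,0,-0.08,0,0,1,-0.004,0,-0.008,-0.08,0,0,1,0,0,-0.012,-0.04,0,0,1,0,0,-0.01,0,0,0,1,0,0,-0.004,0,0,0,1,0,0,0,0,0,0,1]

```text
clock: 44.07
eef_pos: [0.4781, -0.0232, 0.2355]
tool_rot: [0.513, -0.485, -0.513, -0.488]
ft_force: [0.2, 0.6, -1.5]
grip_width: 0.0547
```

Run:
```python
from h import *
plan((.602,-.021,.234),.05)
```

```text
t 44.07 pos [ 0.4781 -0.0232  0.2355] F [ 0.16  0.56 -1.5 ] w 0.0547
 shift now [   1.9 -123.8   -4.4] rot [0.0029 0.0014 0.0032]  shift after rot [   1.5 -123.8   -4. ] n 3.0
 j6 -0.102 jv 0.011
```

arm_command:
  moves: [0,-0.01,-0.003,0,0,0,1,0,-0.02,0,0,0,0,1,0,-0.022,0,0,0,0,1,0,-0.02,0,0,0,0,1,0,-0.018,0,0,0,0,1,0,-0.014,0,0,0,0,1,0,-0.008,0,0,0,-0.004,1,0,0,0,0,0,0,1]

```text
clock: 44.73
eef_pos: [0.5923, -0.0176, 0.2352]
tool_rot: [-0.512, 0.485, 0.513, 0.488]
ft_force: [-0.1, 0.3, -0.4]
grip_width: 0.0543
```

Run:
```python
from h import *
plan((.602,-.021,.228),.05,0)
a=snap("side","s22")
cv2.imwrite("pics/s22z.png",cv2.resize(a[150:270,200:320],None,fx=5,fy=5,interpolation=3))
```

```text
t 44.73 pos [ 0.5923 -0.0176  0.2352] F [-0.08  0.29 -0.41] w 0.0543
 shift now [ 7.2 -9.5 -3.9] rot [0.0017 0.0044 0.0017]  shift after rot [ 7.2 -9.5 -3.8] n 1.0
 j6 -0.082 jv 0.019
```

View pics/s22z.png

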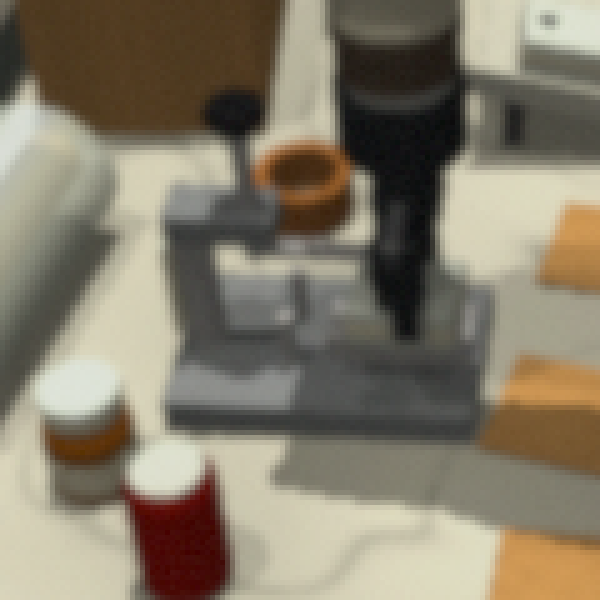

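arm_command:
  moves: [0.001,-0.003,-0.003,0,0.003,0,1,0.002,-0.001,-0.001,0,0,0,1,0.001,0,0,0,0,0,1,0.001,0,0,0,0,0,1,0.001,0,0,0,0,0,1]

```text
clock: 45.2
eef_pos: [0.5924, -0.0216, 0.228]
tool_rot: [-0.511, 0.488, 0.514, 0.486]
ft_force: [0.6, -0.5, -1.4]
grip_width: 0.0548
```

arm_command:
  moves: [0.001,0,0,0,0,0,1,0.001,0,0,0,0,0,1]

```text
clock: 45.37
eef_pos: [0.592, -0.0217, 0.2276]
tool_rot: [-0.511, 0.488, 0.514, 0.487]
ft_force: [-2.5, 0.2, 5.7]
grip_width: 0.0547
```

Run:
```python
from h import *
plan((.598,-.021,.228),.05,0)
```

```text
t 45.37 pos [ 0.592  -0.0217  0.2276] F [-2.46  0.21  5.73] w 0.0547
 shift now [-0.4 -6.   0.4] rot [ 0.0012  0.0018 -0.0037]  shift after rot [-0.4 -6.   0.4] n 1.0
 j6 -0.088 jv 0.017
```

arm_command:
  moves: [-0.002,-0.002,0,0,0,-0.002,1,-0.001,-0.004,0,0,0,-0.002,1,0,-0.002,0,0,0,0,1,0.001,0,0,0,0,0,1,0.001,0,0,0,0,0,1,0.001,0,0,0,0,0,1]

```text
clock: 45.87
eef_pos: [0.6008, -0.0214, 0.2281]
tool_rot: [0.513, -0.486, -0.513, -0.488]
ft_force: [-1.3, -0.6, -1.3]
grip_width: 0.0548
```

Run:
```python
from h import *
plan((.598,-.021,.228),.05,0)
a=snap("side","s23")
cv2.imwrite("pics/s23z.png",cv2.resize(a[150:270,200:320],None,fx=5,fy=5,interpolation=3))
```

```text
t 45.87 pos [ 0.6008 -0.0214  0.2281] F [-1.26 -0.62 -1.33] w 0.0548
 shift now [0.1 2.8 0.5] rot [0.001  0.0016 0.0019]  shift after rot [0.1 2.8 0.5] n 1.0
 j6 -0.087 jv 0.027
```

View pics/s23z.png

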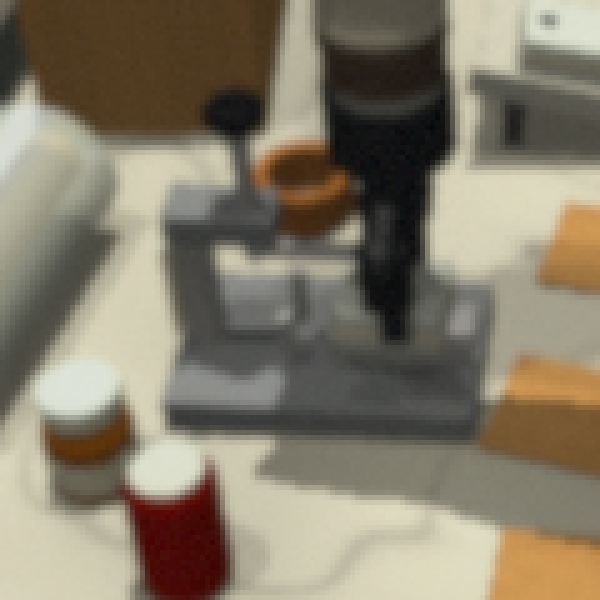

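arm_command:
  moves: [0.001,0.002,0,0,0,0,1,0.001,0,0,0,0,0,1]

```text
clock: 46.08
eef_pos: [0.5998, -0.0214, 0.2276]
tool_rot: [0.514, -0.485, -0.512, -0.489]
ft_force: [-5.6, 0.2, 9.2]
grip_width: 0.0553
```

arm_command:
  moves: [0,0,0,0,0,0,-1,0,0,0,0,0,0,-1,0,0,0,0,0,0,-1,0,0,0,0,0,0,-1,0,0,0,0,0,0,-1,-0.005,0,0,0,0,0,-1,-0.01,0,0,0,0,0,-1,-0.015,0,0,0,0,0,-1,-0.025,0,0,0,0,0,-1,-0.03,0,0,0,0,0,-1,-0.03,0,0,0,0,0,-1,-0.03,0,0,0,0,0,1,-0.018,0,0,0,0,0,1,-0.008,0,0,0,0,0,1,0,0,0,0,0,0,1]

```text
clock: 47.33
eef_pos: [0.5968, -0.0218, 0.4112]
tool_rot: [0.513, -0.486, -0.512, -0.488]
ft_force: [0.5, -0.5, -0.7]
grip_width: 0.0389
```

Run:
```python
from h import *
plan((.687,-.017,.405),.05)
a=snap("side","s24")
cv2.imwrite("pics/s24z.png",cv2.resize(a[150:270,200:320],None,fx=5,fy=5,interpolation=3))
```

```text
t 47.33 pos [ 0.5968 -0.0218  0.4112] F [ 0.53 -0.45 -0.69] w 0.0389
 shift now [  6.6 -90.3   0.1] rot [0.001  0.0017 0.0039]  shift after rot [  6.2 -90.4   0.2] n 3.0
 j6 -0.088 jv 0.013
```

View pics/s24z.png

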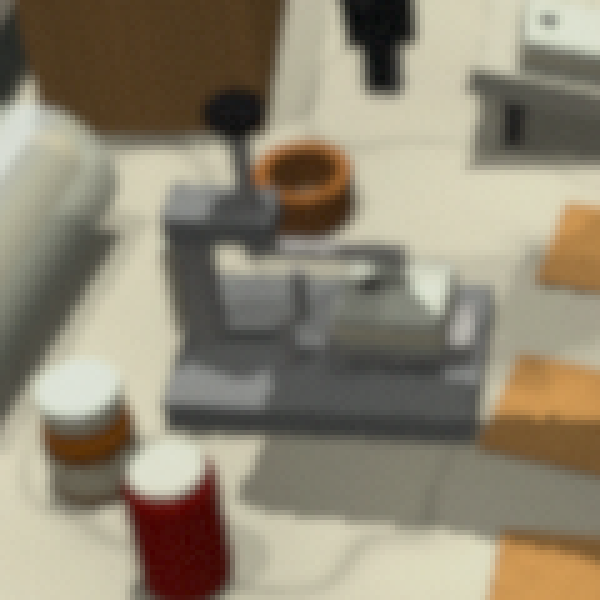

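arm_command:
  moves: [0,-0.012,0,0,0,0,1,0,-0.022,0,0,0,0,1,0,-0.022,0,0,0,0,1,0,-0.018,0,0,0,0,1,0,-0.01,0,0,0,0,1,0.004,-0.003,0,0,0,-0.004,1,0.006,0,0,0,0,-0.004,1,0.005,0,0,0,0,0,1,0.003,0,0,0,0,0,1,0.001,0,0,0,0,0,1]

```text
clock: 48.22
eef_pos: [0.6829, -0.0172, 0.374]
tool_rot: [-0.508, 0.49, 0.517, 0.485]
ft_force: [0.9, -0.3, 2.1]
grip_width: 0.0
```

arm_command:
  moves: [0.002,0,0,0,0,0,1,0.002,0,0,0,0,0,1]

```text
clock: 48.38
eef_pos: [0.6821, -0.0172, 0.3706]
tool_rot: [-0.509, 0.489, 0.516, 0.485]
ft_force: [1.5, -0.2, 1.9]
grip_width: -0.0
```

arm_command:
  moves: [0.002,0,0,0,0,0,1,0.002,0,0,0,0,0,1]

```text
clock: 48.55
eef_pos: [0.6817, -0.0172, 0.368]
tool_rot: [-0.509, 0.489, 0.515, 0.486]
ft_force: [-0.2, 0.7, 1.8]
grip_width: -0.0
```

arm_command:
  moves: [0.002,0,0,0,0,0,1,0.002,0,0,0,0,0,1]

```text
clock: 48.72
eef_pos: [0.6814, -0.0172, 0.365]
tool_rot: [-0.51, 0.488, 0.515, 0.486]
ft_force: [1.0, -0.2, 1.9]
grip_width: 0.0006
```

arm_command:
  moves: [0.002,0,0,0,0,0,1,0.002,0,0,0,0,0,1]

```text
clock: 48.88
eef_pos: [0.6813, -0.0172, 0.3614]
tool_rot: [-0.51, 0.488, 0.515, 0.486]
ft_force: [-0.6, 0.6, 1.6]
grip_width: -0.0001
```

arm_command:
  moves: [0.002,0,0,0,0,0,1,0.002,0,0,0,0,0,1]

```text
clock: 49.05
eef_pos: [0.6809, -0.0172, 0.3609]
tool_rot: [-0.511, 0.487, 0.514, 0.487]
ft_force: [-3.7, -0.6, 11.4]
grip_width: -0.0001
```

Short tin is sound (0.361). Hold.

arm_command:
  moves: [0.002,0,0,0,0,0,1,0.002,0,0,0,0,0,1,0.002,0,0,0,0,0,1,0.002,0,0,0,0,0,1,0.002,0,0,0,0,0,1,0.002,0,0,0,0,0,1]

```text
clock: 49.55
eef_pos: [0.679, -0.0172, 0.3609]
tool_rot: [0.514, -0.485, -0.511, -0.49]
ft_force: [-2.7, 1.0, 9.6]
grip_width: 0.0
```

arm_command:
  moves: [-0.02,0,0,0,0,0.006,1,-0.018,0,0,0,0,0,1,-0.006,0.01,0,0,0,0,-1,0,0.02,0,0,0,0,-1,0,0.02,0,0,0,0,-1,0,0.014,0,0,0,0,-1,0,0.006,0,0,0,0,-1,0,0.002,0,0,0,0,-1,0,0,0,0,0,0,-1]

```text
clock: 50.3
eef_pos: [0.6031, -0.0211, 0.401]
tool_rot: [-0.51, 0.489, 0.515, 0.486]
ft_force: [0.1, -0.0, 0.0]
grip_width: 0.0831
```

Run:
```python
from h import *
plan((.602,-.0215,.228),.05)
```

```text
t 50.3 pos [ 0.6031 -0.0211  0.401 ] F [ 0.08 -0.02  0.03] w 0.0831
 shift now [173.   -0.4  -0.8] rot [ 0.0003  0.0022 -0.0086]  shift after rot [173.    1.1  -0.4] n 5.0
 j6 -0.086 jv 0.006
```

arm_command:
  moves: [0.02,0.001,0,0,0,-0.005,-1,0.03,0.001,0,0,0,0,-1,0.03,0,0,0,0,0,-1,0.03,0,0,0,0,0,-1,0.025,0,0,0,0,0,-1,0.016,0,0,0,0,0,-1,0.009,0,0,0,0,0,-1,0.004,0,0,0,0,0,-1,0,0,0,0,0,0,-1]

```text
clock: 51.05
eef_pos: [0.608, -0.0206, 0.229]
tool_rot: [0.513, -0.486, -0.512, -0.489]
ft_force: [0.5, 0.1, -0.2]
grip_width: 0.0854
```

Run:
```python
from h import *
plan((.603,-.0215,.226),.05)
```

```text
t 51.05 pos [ 0.608  -0.0206  0.229 ] F [ 0.53  0.09 -0.24] w 0.0854
 shift now [ 3.   5.  -0.6] rot [0.0009 0.0017 0.0039]  shift after rot [ 3.   5.  -0.6] n 1.0
 j6 -0.085 jv 0.019
```

arm_command:
  moves: [0.002,0.004,0,0,0,0.003,-1,0,0,0,0,0,0,-1,0,0,0,0,0,0,1,0,0,0,0,0,0,1,0,0,0,0,0,0,1,0,0,0,0,0,0,1,0,0,0,0,0,0,1,0,0,0,0,0,0,1,0,0,0,0,0,0,1]

```text
clock: 51.8
eef_pos: [0.6067, -0.0209, 0.2339]
tool_rot: [0.516, -0.484, -0.51, -0.491]
ft_force: [-0.2, 0.1, -1.0]
grip_width: 0.0543
```

arm_command:
  moves: [-0.003,0,0,0,0,0,1,-0.002,0,0,0,0,0,1]

```text
clock: 51.97
eef_pos: [0.6062, -0.0209, 0.2383]
tool_rot: [0.515, -0.484, -0.51, -0.49]
ft_force: [0.3, 0.5, -1.1]
grip_width: 0.0544
```

Run:
```python
from h import *
plan((.45,-.0285,.235),.05)
```

```text
t 51.97 pos [ 0.6062 -0.0209  0.2383] F [ 0.28  0.51 -1.06] w 0.0544
 shift now [  1.6 156.4   0.4] rot [0.0008 0.0007 0.0109]  shift after rot [  3.3 156.4   0.3] n 4.0
 j6 -0.086 jv 0.052
```

arm_command:
  moves: [0,0.01,0,0,0,0.006,1,0,0.02,0,0,0,0,1,0,0.025,0,0,0,0,1,0,0.028,0,0,0,0,1,0,0.025,0,0,0,0,1,0,0.015,0,0,0,0,1,-0.015,0.005,-0.01,-0.03,0,0,1,-0.022,0,-0.02,0,0,0,1,-0.022,0,-0.03,0,0,0,1,-0.01,0,-0.035,0,0,0,1,0,0,-0.035,0,0,0,1,0,0,-0.035,0,0,0,1,0,0,-0.03,0,0,0,1,0,0,-0.02,0,0,0,1,0,0,-0.01,0,0,0,1,0,0,0,0,0,0,1]

```text
clock: 53.3
eef_pos: [0.4903, -0.2605, 0.3116]
tool_rot: [0.524, -0.476, -0.519, -0.479]
ft_force: [0.4, -0.0, -0.4]
grip_width: 0.0544
```

Run:
```python
from h import *
plan((.484,-.436,.29),.09,-.21)
```

```text
t 53.3 pos [ 0.4903 -0.2605  0.3116] F [ 0.45 -0.04 -0.36] w 0.0544
 shift now [  21.9   22.  -174.2] rot [-0.0009 -0.0027 -0.2024]  shift after rot [  16.6   26.1 -174.2] n 5.0
 j6 -0.578 jv 0.019
```

arm_command:
  moves: [0,0.004,-0.015,0,0,0,1,0,0.005,-0.028,0,0,0,1,0,0.005,-0.032,0,0,0,1,0,0.003,-0.03,0,0,0,1,0,0,-0.028,0,0,-0.04,1,0,0,-0.02,0,0,-0.08,1,0,0,-0.008,0,0,-0.06,1,0,0,0,0,0,-0.015,1,0,0,0,0,0,0,1]

```text
clock: 54.05
eef_pos: [0.4902, -0.4166, 0.3084]
tool_rot: [0.568, -0.415, -0.476, -0.528]
ft_force: [-0.7, 0.8, -1.4]
grip_width: 0.0548
```

Run:
```python
from h import *
plan((.488,-.436,.2455),.09,-.21)
a=snap("side","s25")
cv2.imwrite("pics/s25z.png",cv2.resize(a[80:220,250:390],None,fx=4,fy=4,interpolation=3))
```

```text
t 54.05 pos [ 0.4902 -0.4166  0.3084] F [-0.67  0.81 -1.44] w 0.0548
 shift now [ 60.5  16.8 -19.7] rot [ 0.0102  0.0132 -0.0057]  shift after rot [ 60.7  17.  -19.1] n 2.0
 j6 -0.828 jv 0.011
```

View pics/s25z.png

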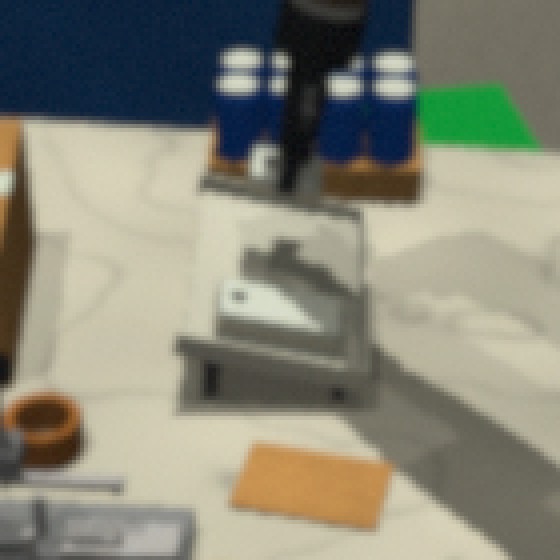

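arm_command:
  moves: [0.005,0.005,-0.008,0.01,0.012,0,1,0.015,0.004,-0.008,0,0,0,1,0.018,0,0,0,0,0,1,0.012,0,0,0,0,0,1,0.004,0,0,0,0,0,1,0,0,0,0,0,0,1]

```text
clock: 54.6
eef_pos: [0.4952, -0.4282, 0.2479]
tool_rot: [0.567, -0.421, -0.475, -0.525]
ft_force: [0.0, 0.3, -1.8]
grip_width: 0.0543
```

Run:
```python
from h import *
plan((.492,-.436,.2255),.09,-.21)
a=snap("side","s26")
cv2.imwrite("pics/s26z.png",cv2.resize(a[80:220,250:390],None,fx=4,fy=4,interpolation=3))
```

```text
t 54.6 pos [ 0.4952 -0.4282  0.2479] F [ 0.01  0.28 -1.78] w 0.0543
 shift now [21.2  8.2 -7.6] rot [ 0.0063  0.004  -0.0136]  shift after rot [21.1  8.5 -7.5] n 1.0
 j6 -0.829 jv 0.022
```

View pics/s26z.png

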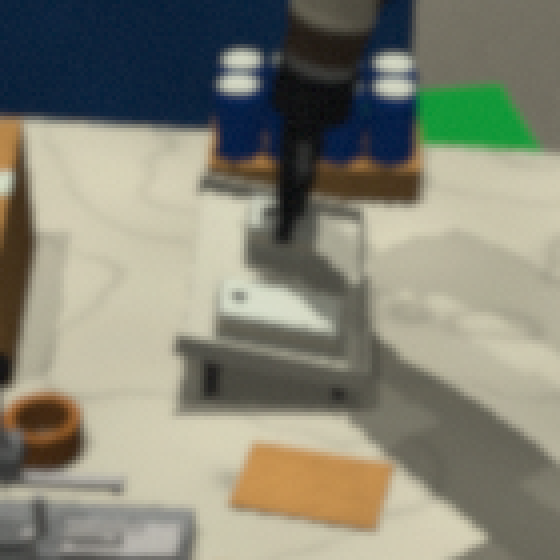

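arm_command:
  moves: [0.005,0.003,-0.003,0.005,0.003,-0.01,1,0.005,0.001,0,0,0,0,1,0.003,0,0,0,0,0,1,0.001,0,0,0,0,0,1,0.001,0,0,0,0,0,1,0.001,0,0,0,0,0,1]

```text
clock: 55.15
eef_pos: [0.495, -0.432, 0.2321]
tool_rot: [0.57, -0.42, -0.469, -0.528]
ft_force: [-0.3, -0.2, -1.6]
grip_width: 0.0547
```

arm_command:
  moves: [0.001,0,0,0,0,0,1,0.001,0,0,0,0,0,1]

```text
clock: 55.32
eef_pos: [0.4955, -0.4322, 0.2309]
tool_rot: [0.57, -0.42, -0.469, -0.528]
ft_force: [-3.7, 1.6, 4.6]
grip_width: 0.0543
```

Run:
```python
from h import *
plan((.492,-.436,.2255),.09,-.21)
```

```text
t 55.32 pos [ 0.4955 -0.4322  0.2309] F [-3.72  1.6   4.55] w 0.0543
 shift now [ 4.5  4.8 -3.4] rot [ 0.0013 -0.0027 -0.0003]  shift after rot [ 4.5  4.8 -3.5] n 1.0
 j6 -0.828 jv 0.004
```

arm_command:
  moves: [0.001,0,0,0,0,0,1,0,0,0,0,0,0,-0.6,0,0,0,0,0,0,-0.6,0,0,0,0,0,0,-0.6,0,0,0,0,0,0,-0.6,-0.01,0,0,0,0,0,-0.6,-0.02,0,0,0,0,0,-0.6,-0.025,0,0,0,0,0,-0.6,-0.025,0,0,0,0,0,-0.6,-0.02,0,0.01,0,0,0.06,-0.6,0,0.01,0.025,0,0,0.06,-0.6,0,0.01,0.035,0,0,0.06,-0.6,0,0.01,0.035,0,0,0.02,-0.6,0,0.01,0.035,0,0,0,-0.6,0,0.01,0.035,0,0,0,-0.6,0,0,0.035,0,0,0,-0.6,0,0,0.035,0,0,0,-0.6,0,0,0.02,0,0,0,-0.6,0,0,0.008,0,0,0,-0.6]

```text
clock: 56.9
eef_pos: [0.3956, -0.1603, 0.3379]
tool_rot: [0.529, -0.478, -0.512, -0.479]
ft_force: [0.1, -0.4, -0.0]
grip_width: 0.0682
```

Run:
```python
from h import *
plan((.45,0,.35),0)
a=snap("side","s27");b=snap("top","t27")
cv2.imwrite("pics/s27z.png",cv2.resize(a[90:400,180:400],None,fx=1.9,fy=1.9,interpolation=3))
cv2.imwrite("pics/t27z.png",cv2.convertScaleAbs(cv2.resize(b[100:250,380:510],None,fx=4,fy=4,interpolation=3),alpha=1.4))
```

```text
t 56.9 pos [ 0.3956 -0.1603  0.3379] F [ 0.08 -0.43 -0.01] w 0.0682
 shift now [-13.4 -67.9 154.9] rot [ 0.084  -0.0156  0.0182]  shift after rot [-12.1 -54.4 160.3] n 5.0
 j6 -0.467 jv 0.217
```

View pics/s27z.png

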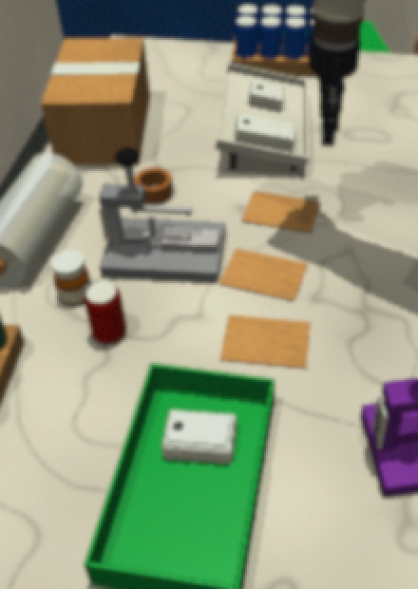

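View pics/t27z.png

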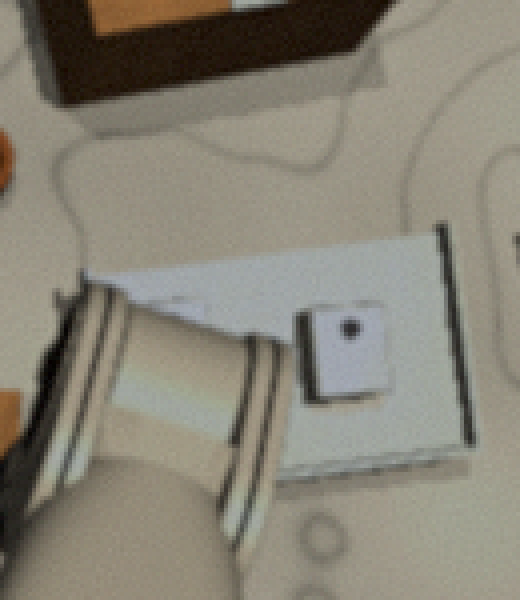

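arm_command:
  moves: [0,0,0.02,0,0,0,-0.6,0,0,0.03,0,0,0,-0.6,0,0,0.03,0,0,0,-0.6,0,0,0.03,0,0,0,-0.6,0,0,0.015,0,0,0,-0.6,0,0,0,0,0,0,-0.6,0,0,0,0,0,0,-0.6,0,0,0,0,0,0,-0.6,0,0,0,0,0,0,-0.6]

```text
clock: 57.75
eef_pos: [0.393, -0.0419, 0.3394]
tool_rot: [0.531, -0.48, -0.503, -0.483]
ft_force: [1.1, -0.3, 0.0]
grip_width: 0.0683
```

Run:
```python
from h import *
b=snap("top","t28"); o=bot.get_obs(); print(o["clock"],o["ft_force"].round(2))
cv2.imwrite("pics/t28z.png",cv2.convertScaleAbs(cv2.resize(b[90:250,380:510],None,fx=3.7,fy=3.7,interpolation=3),alpha=1.4))
```

```text
57.8 [-0.27 -0.2  -0.28]
```

View pics/t28z.png

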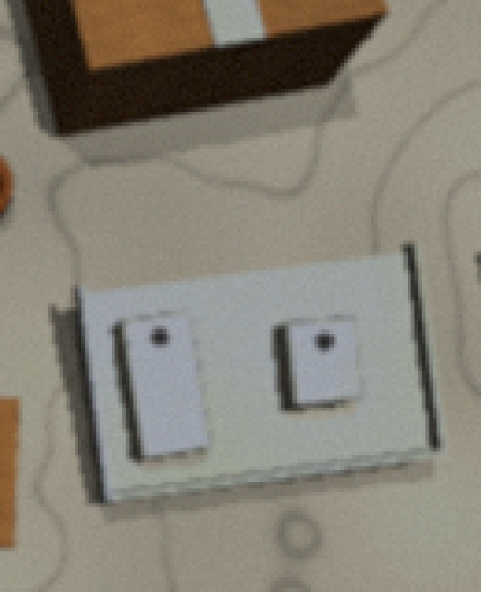

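Both sound tins lie flat and separate on the deck. The middle tin is in the crate, the gauge foot is up, and the robot is clear of everything.

```bash
python3 -c "
from workcell import bot
print(bot.job_done())"
```

```text
the job is handed in; nothing more can be done
None
```

I did the whole job and handed it in at about 58 s; `job_done` gives no verdict.

| Check | Slide reading | Result | Where it is now |
|---|---|---|---|
| Bare anvil (zero) | 0.050 m, the end stop, held with about 10 N | zero confirmed | – |
| Long tin | 0.020 m | sound | white shelf |
| Middle tin | 0.014 m | swollen | green crate |
| Short tin | 0.020 m | sound | white shelf |

**How I read the heights:** the slide position comes from the tool height where the push force rose, measured against the zero check. The push force read at most about 16 N on any tin, against the 40 N limit.

**Last checks:** the pictures show both sound tins lying flat and apart on the shelf deck. They also show the middle tin on the crate floor, the gauge foot up, and the can, jar and tape roll where they stood.

**What went differently from plan:**
- **Early knob press:** on the first approach the tool overshot and pressed the knob about 25 mm, before the proper zero check.
- **Wrist limit:** the last wrist joint reached its range limit once, so I turned the gripper half a turn and carried on.
- **Middle tin knocked:** it was pushed about 4 cm aside while the arm was elsewhere. I measured its position again before gripping it.
- **Centring:** the short tin lay about 4 to 8 mm off centre under the foot, within the 22 mm allowed.

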